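Stow an adapter and slide the storage case's hatch shut until it latches

ROBOT

A 6-joint arm with a two-finger parallel gripper is mounted at the origin on the work surface; the furniture and walls round the work are solid. World frame = base frame: x ahead of the robot, y to its left, z up, the work surface at z = 0. Lengths are in m, angles in rad, forces in N, time in s.
With the tool pointing down it reaches from about 0.25 to 0.725 m from the base axis. Payload 4 kg.
Tool frame: the origin (TCP) lies at the centre of the arm's flange, where the gripper is bolted on; the fingertips stand 173 mm ahead of it and the grasp point (between the pads) lies 155 mm ahead of it; x points along the fingers, z is the direction in which the jaws open and shut, and the axes are right-handed (so a half turn about x gives the same grasp; the last joint's range is limited). The gripper opens to 85 mm and grips with 20 to 120 N. Pads are 22 mm wide; open, the fingers measure 114 mm over their backs; the gripper's body (76 mm by 85 mm) begins 54 mm behind the grasp point. The pads swing forward as they close: fully open they stand 13 mm farther back than shut.
Start: joints at [-1.126, 0.241, 0.005, 1.335, 0, 1.571], TCP at [0.215, -0.451, 0.405] pointing down, gripper open.
Joint ranges: [-2.72, 2.72], [-1.05, 1.87], [-1.09, 1.28], [-1.99, 2.15], [-1.42, 1.44], [-3.14, 3.14]. Speed limits (rad/s): [2.79, 2.79, 3.14, 3.14, 3.14, 3.14].

INTERFACE

Orientations are given as a unit quaternion [x, y, z, w].
In Python, from workcell import bot gives the robot as it stands.
- The arm moves only by the tool arm_command, never from a script. Its argument "moves" is one flat list of numbers, 7 for each row, row after row: the shift along the tool's x, y, z in m, then the turn, a rotation vector about the tool's x, y, z in rad, then the closure, from -1 (fully open) to 1 (shut). A call has 1 to 20 rows; each row shifts and turns the pose as measured when the row begins, along the tool's axes as they then stand; what a row does not reach is not made up. A row lasts 1/12 s, in which the tool goes at most 41.7 mm and 7.16 degrees, less where a joint would pass 70% of its speed; a pose out of reach is approached as far as the arm can. A call with a gripper value outside its range is refused whole. The fingers move at their own pace and stop on an object; the grip force is fixed at half the most. Time passes only in rows, so rows that do not move let the fingers close. It gives the time, the measured TCP pose, the force and the opening at its end, in the units of the state.
- bot.get_obs(): the state, without advancing time (a new reading comes with each control period).
- bot.camera(name): name is "scene" or "top" or "wrist"; returns the picture (400x640x3 uint8, red, green, blue); there is no depth.
- bot.get_calibration(name): a dict with "mtx" (3x3 intrinsics, pixels), "world_from_camera" (4x4, takes a point from camera to world coordinates); the wrist camera has in their place "mount" (4x4, takes a point from camera to tool coordinates, whose origin is the TCP and whose axes are the tool frame's). Camera axes: x right, y up, looking along -z (the intrinsics and any distortion apply to the point x, -y, -z); pixel columns grow to the right and rows downward; lengths in m; the calibration is good to about 2 mm. A picture is of the moment at which its call begins: read the wrist's pose just before it. get_calibration takes no time and is no camera call.
- bot.job_done(): hands the job in, once; it reports no verdict.
The state is a dict: "clock": time; "joint_pos": joint angles; "joint_vel": joint speeds; "tau": joint torques, N m; "eef_pos": TCP position; "tool_rot": TCP orientation; "ft_force": force on the tool from outside, world axes, zero at the start; "ft_torque": the same for the moment, N m; "grip_width": finger opening in m.
Only numpy, scipy, OpenCV 4.12 (cv2) and the standard library are available. Lean on these libraries where they do the work, as an engineer would, in place of code of your own. Each camera call takes 0.05 s, during which the arm holds its last target.

TASK

Put the large coaxial adapter from the bench into the empty recess of the dry-storage case, lying flat in it. Then slide the steel hatch along its track until it closes against the seal at the end of the frame and the spring plunger has dropped into the hatch and keeps it shut. Feel for the end of the travel and do not ram or force the hatch against the frame; leave the other adapters and the things on the bench alone.

Things in the scene. Friction and masses are not known exactly. Their poses are not given: they have to be found in the camera images.
- case: grey low storage case fixed to the bench, 172 (x) x 311 (y, from -145 to 166) x 56 mm high; origin at bench height, mid-width; y runs along the hatch's track in the closing direction, z up. The hatch runs on the long walls under two 16 mm wide rail lips (top z 55). Top at y < 7: fixed deck; y 7..125: the opening, 138 wide, over a grey insert with its top at z 24
- recess (a point): middle of the floor of the empty recess in the case's grey insert, 15 mm above the bench, 61 mm from the case's origin along its +y; axes as the case's. Recess 24 (x) x 48 (y) mm, 9 deep, rims bevelled. Two small recesses, 50 mm to either side in x, hold the small adapters, which stand 4 mm proud
- jamb (a point): nominal end of the hatch's travel on the frame, at y = 140, z = 50 mm of the case; axes as the case's. The strike block there (46 mm wide, top z 61, reaching over the opening to y 106, the plunger on it at y 118) is clamped in slotted holes: with its stop, seal and plunger it stands up to 12 mm nearer or farther in y, differently each time: the end must be felt
- adapter_centre (a point): the larger coaxial adapter lying on the bench: metal, stepped round body with a nut, 20 (x) x 42 (y, lengthwise) x 21 mm high, 80 g; this point is its centre, 10.5 mm above its underside, z up. It fits the recess either way round; lying there its centre is 10.5 mm above the recess's floor and its upper 12 mm stand above the insert
- hatch_bar (a point): middle of the round black pull bar on the hatch: 10 mm thick, along the hatch's x, 68 mm long between its bends; its axis is 77 mm above the bench, with 22 mm free below it down to the hatch's steel top. Axes as the hatch's. It lies 72.5 mm behind the hatch's leading edge; with the hatch shut it is 54 to 78 mm from the case's origin in the case's +y
- hatch: flat steel hatch, 150 (x) x 145 (y) x 5 mm, 0.4 kg, sliding loose in the track with 1.5 mm play; origin mid-underside; its +y edge leads. Starts open. Sliding takes 2 to 5 N, up to 6 N more as it lifts the plunger 20 to 8 mm from the end, up to 6 N more on the sprung seal over the last 6 mm; then a solid stop. A slow 14 N push shuts it; over 26 N between hatch and frame does damage
- seal (a joint): how far (m) the black rubber seal strip on the strike block is pressed in: 0 free, 0.0045 to 0.006 with the hatch shut
- plunger (a joint): lift (m) of the spring plunger on the strike block (black mushroom knob, 21 mm across, top 86 mm above the bench): 0 when down, about 0.0045 while the hatch's edge rides under its nose, 0 again once the nose has dropped into the hatch's slot, 1 to 2 mm before the solid stop. Let go before that, the seal may push the hatch back
- adapter_sma: small coaxial adapter 12 x 26 x 13 mm lying in a small recess of the case; to be left there; origin at its underside
- adapter_sma_b: small coaxial adapter 12 x 22 x 12 mm lying in the other small recess of the case; to be left there; origin at its underside
- dust_cap: black rubber dust cap, 21 mm across, 18 high, standing on the bench; to be left alone; origin at its underside
- torque_wrench: small torque wrench, 24 x 156 x 15 mm, lying on the bench; to be left alone; origin at its underside
Things that resemble listed ones, but are neither listed nor needed, are in the scene too. Several things look just like the part that bears adapter_centre: the one meant starts farthest to the robot's left.

How it is judged:
By the outcome, as a careful person would: the job done as asked, in the order asked, and still so for the second after the job is handed in, with the robot touching nothing.
It also fails if it takes over 58 s, if anything falls off the work surface, if the arm or the gripper's body presses on something with over 40 N, if the wrist force passes 120 N, or if a joint passes its speed limit or range.

## Working session

There is one attempt and no reset: what is moved stays moved. The work goes in short steps, Python scripts to look and compute and a tool call to move; the robot and the scene stay as the last step left them, time stands still between calls to the robot, and variables do not carry over. Pictures are saved under pics/ and viewed, and the job is handed in when it is done.

Besides the shell and the picture viewer there is one more tool, called as a command line: name --argument value ..., lists and objects as JSON in quotes. arm_command: Moves the arm, as the interface text tells. Its arguments: {"type":"object","properties":{"moves":{"type":"array"}},"required":["moves"]}

```bash
ls; mkdir -p pics; python3 - <<'E'
from workcell import bot
import cv2
o=bot.get_obs()
for k,v in o.items(): print(k,v)
for n in ("scene","top"):
    cv2.imwrite(f"pics/{n}0.png",cv2.cvtColor(bot.camera(n),cv2.COLOR_RGB2BGR))
for n in ("scene","top","wrist"): print(n,bot.get_calibration(n))
E
```

```text
pics
clock 0.0
joint_pos [-1.12603646e+00  2.41419697e-01  3.68352363e-03  1.33520553e+00
  4.74264730e-06  1.57080567e+00]
joint_vel [ 0.00158404 -0.00130517  0.00075189  0.00102407 -0.00185994  0.00104635]
tau [ 1.30406512e-03 -3.72316682e+01  2.52409208e+01  1.70545955e-02
  1.32124060e-04  1.41885767e-06]
eef_pos [ 0.2149995  -0.45110157  0.40379369]
tool_rot [ 0.37782071  0.59860187 -0.37700819  0.5973208 ]
ft_force [-0.76942181 -0.99144254 -0.01428921]
ft_torque [0.00402564 0.02517392 0.01144111]
grip_width 0.08550067362819316
scene {'mtx': array([[380.34299442,   0.        , 318.93301066],
       [  0.        , 380.34299442, 195.72557401],
       [  0.        ,   0.        ,   1.        ]]), 'world_from_camera': array([[ 0.85127376,  0.30410526, -0.42761311,  0.1647628 ],
       [-0.5245866 ,  0.5117324 , -0.6803961 , -0.74707286],
       [ 0.01191145,  0.80352345,  0.59515391,  0.59767064],
       [ 0.        ,  0.        ,  0.        ,  1.        ]])}
top {'mtx': array([[515.61604906,   0.        , 319.42740757],
       [  0.        , 515.61604906, 197.64062987],
       [  0.        ,   0.        ,   1.        ]]), 'world_from_camera': array([[ 0.02885271,  0.98649258, -0.1612449 ,  0.3642468 ],
       [-0.99919688,  0.03295096,  0.02279971, -0.14441812],
       [ 0.02780492,  0.16045757,  0.98665103,  1.23362818],
       [ 0.        ,  0.        ,  0.        ,  1.        ]])}
wrist {'mtx': array([[335.26494684,   0.        , 322.21101791],
       [  0.        , 335.26494684, 205.96232159],
       [  0.        ,   0.        ,   1.        ]]), 'mount': array([[-4.52178159e-05,  2.74574711e-01, -9.61565768e-01,
         3.13981974e-02],
       [-9.63069283e-06,  9.61565769e-01,  2.74574712e-01,
         6.94363268e-02],
       [ 9.99999999e-01,  2.16762133e-05, -4.08355592e-05,
         1.35098315e-03],
       [ 0.00000000e+00,  0.00000000e+00,  0.00000000e+00,
         1.00000000e+00]])}
```

View pics/scene0.png

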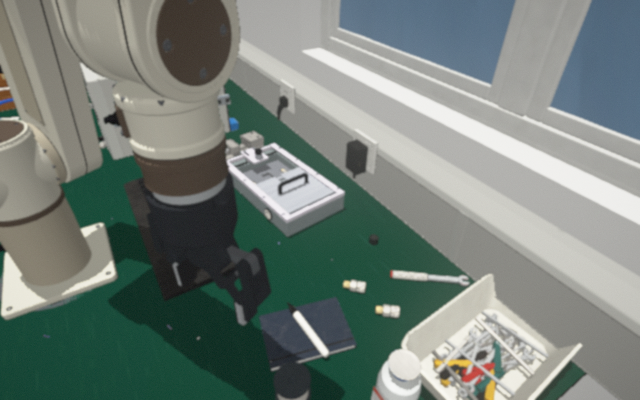

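View pics/top0.png

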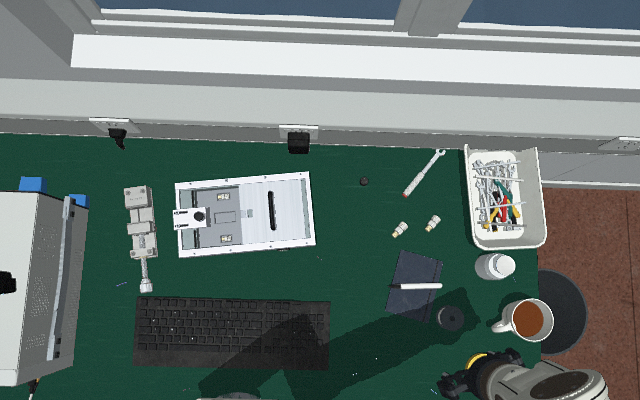

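```bash
python3 - <<'E'
import cv2
im=cv2.imread("pics/top0.png")
cv2.imwrite("pics/crop_ad.png",cv2.resize(im[135:265,350:480],None,fx=4.6,fy=4.6,interpolation=cv2.INTER_CUBIC))
cv2.imwrite("pics/crop_case.png",cv2.resize(im[160:265,120:325],None,fx=3.9,fy=3.9,interpolation=cv2.INTER_CUBIC))
E
```

```text
(no output)
```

View pics/crop_ad.png

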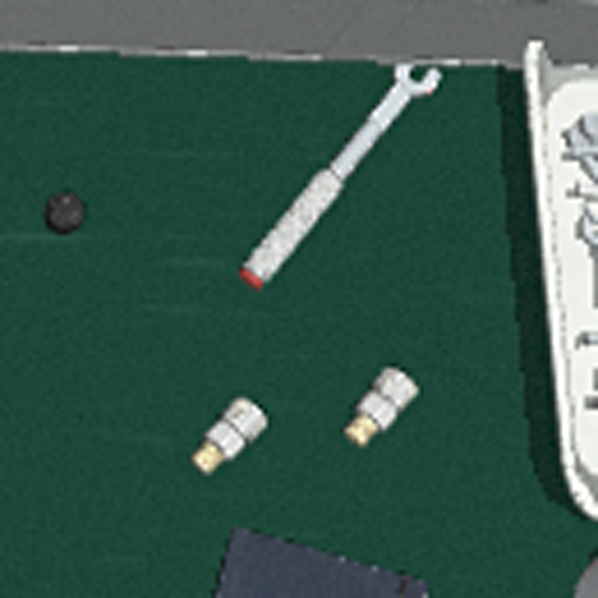

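View pics/crop_case.png

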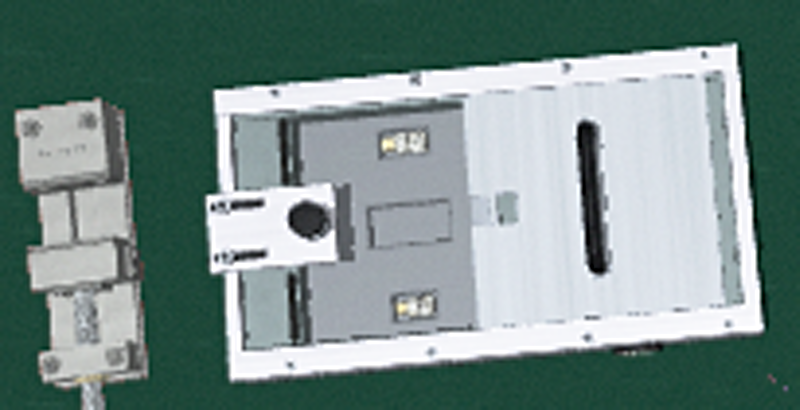

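```bash
cat > h.py <<'E'
import numpy as np, cv2
from scipy.spatial.transform import Rotation as R
from workcell import bot
def cam(n, obs=None):
    c=bot.get_calibration(n)
    if n!="wrist": return c["mtx"],c["world_from_camera"]
    T=np.eye(4);T[:3,:3]=R.from_quat(obs["tool_rot"]).as_matrix();T[:3,3]=obs["eef_pos"]
    return c["mtx"],T@c["mount"]
def pix2w(K,W,px,z):
    px=np.atleast_2d(np.asarray(px,float))
    d=np.c_[(px[:,0]-K[0,2])/K[0,0],-(px[:,1]-K[1,2])/K[1,1],-np.ones(len(px))]@W[:3,:3].T
    s=(z-W[2,3])/d[:,2]
    return W[:3,3]+d*np.reshape(s,(-1,1))
def w2pix(K,W,p):
    p=np.atleast_2d(p); c=(p-W[:3,3])@W[:3,:3]
    return np.c_[K[0,0]*c[:,0]/-c[:,2]+K[0,2], K[1,1]*c[:,1]/c[:,2]+K[1,2]]
def snap(n,f):
    o=bot.get_obs(); im=cv2.cvtColor(bot.camera(n),cv2.COLOR_RGB2BGR); cv2.imwrite("pics/"+f,im)
    np.savez("pics/"+f+".npz",q=o["tool_rot"],p=o["eef_pos"]); return o,im
def camf(n,f):
    d=np.load("pics/"+f+".npz"); return cam(n,{"tool_rot":d["q"],"eef_pos":d["p"]})
def fitcase(K,W,px,pts,guess):
    # pts case coords (x,y,z); solve X,Y,yaw by reprojection
    from scipy.optimize import least_squares
    pts=np.asarray(pts,float)
    def f(v):
        c,s=np.cos(v[2]),np.sin(v[2]); w=np.c_[v[0]+c*pts[:,0]-s*pts[:,1],v[1]+s*pts[:,0]+c*pts[:,1],pts[:,2]]
        return (w2pix(K,W,w)-px).ravel()
    r=least_squares(f,guess); return r.x,r.fun.reshape(-1,2)
E
python3 - <<'E'
from h import *
K,W=cam("top")
px=np.array([(213,90),(737,44),(764,330),(231,381)])/3.9+[120,160]
w=pix2w(K,W,px,.055); print(w.round(4))
print([np.linalg.norm(w[i]-w[(i+1)%4]).round(4) for i in range(4)])
# case +y = world ~+y, case x = ~ +x
pts=np.array([(86,166,56),(86,-145,56),(-86,-145,56),(-86,166,56)])/1e3
x,r=fitcase(K,W,px,pts,[.5,.1,0]); print(x,r.round(2))
bar=np.array([(590,122),(600,270)])/3.9+[120,160]; print("bar",pix2w(K,W,bar,.082).round(4))
rc=np.array([(410,223)])/3.9+[120,160]; print("rec",pix2w(K,W,rc,.024).round(4))
ad=np.array([(246,405),(207,463),(395,377),(358,435)])/4.6+[350,135]; print("ad",pix2w(K,W,ad,.012).round(4))
E
```

```text
[[ 0.5798  0.1637  0.055 ]
 [ 0.6184 -0.1455  0.055 ]
 [ 0.448  -0.1667  0.055 ]
 [ 0.4091  0.1407  0.055 ]]
[np.float64(0.3115), np.float64(0.1717), np.float64(0.3099), np.float64(0.1722)]
[ 0.51500782 -0.01250085  0.12609312] [[ 0.17  0.06]
 [ 0.04 -0.17]
 [ 0.2   0.01]
 [-0.4   0.08]]
bar [[ 0.5634 -0.0617  0.082 ]
 [ 0.4775 -0.0712  0.082 ]]
rec [[0.508 0.048 0.024]]
ad [[ 0.509  -0.3755  0.012 ]
 [ 0.4782 -0.3553  0.012 ]
 [ 0.5262 -0.4536  0.012 ]
 [ 0.4952 -0.4341  0.012 ]]
```

```bash
cat >> h.py <<'E'
def plan(target_tcp, jaw_deg, obs=None):
    """down-pointing target; jaw direction tool z at world angle jaw_deg (mod 180 nearest). prints shift in tool axes now and rotvec"""
    o=obs or bot.get_obs(); Rm=R.from_quat(o["tool_rot"]).as_matrix()
    best=None
    for k in (0,180):
        a=np.radians(jaw_deg+k); x=np.array([0,0,-1.]); z=np.array([np.cos(a),np.sin(a),0]); y=np.cross(z,x)
        Rt=np.c_[x,y,z]; rv=R.from_matrix(Rm.T@Rt).as_rotvec()
        if best is None or np.linalg.norm(rv)<np.linalg.norm(best): best=rv
    d=Rm.T@(np.asarray(target_tcp)-o["eef_pos"])
    print("shift tool mm",(d*1e3).round(1),"|",np.linalg.norm(d).round(3),"rotvec",best.round(4),"eef",o["eef_pos"].round(4),"f",o["ft_force"].round(1),"w",round(o["grip_width"],4),"t",o["clock"],"j6",o["joint_pos"][5].round(2))
E
python3 - <<'E'
from h import *
print(R.from_quat(bot.get_obs()["tool_rot"]).as_matrix().round(3))
plan([.494,-.366,.36],56.7)
E
```

```text
[[-0.001  0.903  0.43 ]
 [ 0.002  0.43  -0.903]
 [-1.     0.    -0.002]]
shift tool mm [ 43.8 288.5  43.3] | 0.295 rotvec [ 1.026e+00 -1.700e-03  1.000e-03] eef [ 0.215  -0.4511  0.4039] f [-0.7 -0.5  0.1] w 0.0852 t 0.1 j6 1.57
```

arm_command --moves '[0.005,0.036,0.0055,0,0,0,-1,0.005,0.036,0.0055,0,0,0,-1,0.005,0.036,0.0055,0,0,0,-1,0.005,0.036,0.0055,0,0,0,-1,0.005,0.036,0.0055,0,0,0,-1,0.005,0.036,0.0055,0,0,0,-1,0.005,0.036,0.0055,0,0,0,-1,0.005,0.036,0.0055,0,0,0,-1,0,0,0,0.114,0,0,-1,0,0,0,0.114,0,0,-1,0,0,0,0.114,0,0,-1,0,0,0,0.114,0,0,-1,0,0,0,0.114,0,0,-1,0,0,0,0.114,0,0,-1,0,0,0,0.114,0,0,-1,0,0,0,0.114,0,0,-1,0,0,0,0.114,0,0,-1,0,0,0,0,0,0,-1]'

```text
clock: 1.6
eef_pos: [0.5054, -0.3633, 0.3455]
tool_rot: [-0.625, -0.332, 0.632, -0.314]
ft_force: [-0.5, -0.3, -0.2]
grip_width: 0.0854
```

```bash
python3 - <<'E'
from h import *
plan([.494,-.366,.36],56.7)
o,im=snap("wrist","w1.png")
K,W=cam("wrist",o); print(w2pix(K,W,[[.494,-.366,.0105]]))
E
```

```text
shift tool mm [-14.3  -8.1   8.8] | 0.019 rotvec [-0.0399 -0.0031  0.0271] eef [ 0.5054 -0.3633  0.3455] f [-0.5 -0.3 -0.2] w 0.0854 t 1.6 j6 3.14
[[331.68399965 187.99136664]]
```

View pics/w1.png

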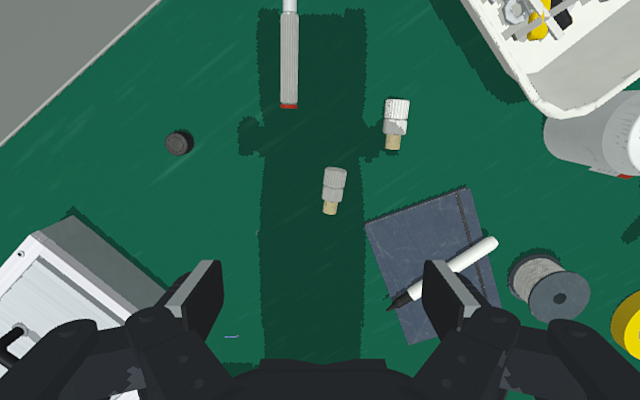

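```bash
python3 - <<'E'
import cv2
im=cv2.imread("pics/w1.png")
cv2.imwrite("pics/w1c.png",cv2.resize(im[85:235,290:430],None,fx=4,fy=4,interpolation=cv2.INTER_CUBIC))
E
```

```text
(no output)
```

View pics/w1c.png

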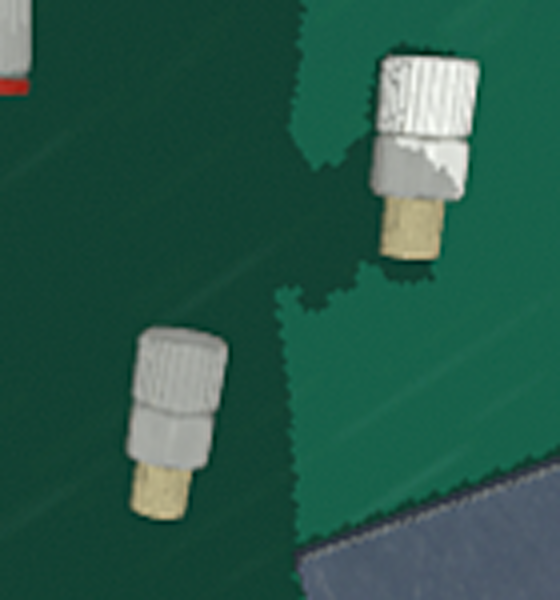

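```bash
python3 - <<'E'
from h import *
K,W=camf("wrist","w1.png")
px=np.array([(183,333),(160,518)])/4+[290,85]
w=pix2w(K,W,px,.0105); d=w[1]-w[0]; print(w.round(4),np.linalg.norm(d),w.mean(0),np.degrees(np.arctan2(d[1],d[0])))
sides=np.array([(132,400),(216,410),(135,345),(225,355)])/4+[290,85]; w2=pix2w(K,W,sides,.0105);print(w2.round(4),np.linalg.norm(w2[0]-w2[1]),w2[:2].mean(0),w2[2:].mean(0))
c=w.mean(0); a=np.degrees(np.arctan2(d[1],d[0]))-90
plan([c[0],c[1],.30],a); print(a)
E
```

```text
[[ 0.507  -0.3797  0.0105]
 [ 0.4737 -0.3498  0.0105]] 0.04480539513939512 [ 0.49034229 -0.36471441  0.0105    ] 138.09906895493904
[[ 0.501  -0.3611  0.0105]
 [ 0.4877 -0.3756  0.0105]
 [ 0.5111 -0.3692  0.0105]
 [ 0.4972 -0.3846  0.0105]] 0.01961752914757004 [ 0.49437501 -0.36833228  0.0105    ] [ 0.50417975 -0.37687482  0.0105    ]
shift tool mm [ 45.6 -10.1  10.1] | 0.048 rotvec [ 0.1082 -0.0011  0.0276] eef [ 0.5054 -0.3632  0.3453] f [ 0.5  0.3 -0.2] w 0.0852 t 1.65 j6 3.14
48.09906895493904
```

arm_command --moves '[0,0,0,-0.122,0,0,-0.1,0,0,0,-0.122,0,0,-0.1,0,0,0,-0.122,0,0,-0.1,0,0,0,-0.122,0,0,-0.1,0,0,0,-0.122,0,0,-0.1,0,0,0,-0.122,0,0,-0.1,0,0,0,-0.122,0,0,-0.1,0,0,0,-0.122,0,0,-0.1,0,0,0,-0.122,0,0,-0.1,0,0,0,-0.122,0,0,-0.1,0,0,0,-0.122,0,0,-0.1,0,0,0,-0.122,0,0,-0.1,0,0,0,-0.122,0,0,-0.1,0,0,0,-0.122,0,0,-0.1,0,0,0,-0.122,0,0,-0.1,0,0,0,-0.122,0,0,-0.1,0,0,0,-0.122,0,0,-0.1,0,0,0,-0.122,0,0,-0.1,0,0,0,-0.122,0,0,-0.1,0,0,0,-0.122,0,0,-0.1]'

```text
clock: 3.32
eef_pos: [0.5047, -0.3615, 0.338]
tool_rot: [-0.097, 0.708, 0.119, 0.689]
ft_force: [-0.2, -0.1, 0.3]
grip_width: 0.0472
```

```bash
python3 - <<'E'
from h import *
plan([.4915,-.366,.28],48.)
E
```

```text
shift tool mm [ 58.2  -2.4 -12.7] | 0.06 rotvec [-0.5312 -0.0123 -0.0406] eef [ 0.5047 -0.3615  0.338 ] f [-0.2 -0.1  0.3] w 0.0472 t 3.3167 j6 0.64
```

arm_command --moves '[0.008,0,0,-0.108,-0.002,-0.008,-0.1,0.008,0,0,-0.108,-0.002,-0.008,-0.1,0.008,0,0,-0.108,-0.002,-0.008,-0.1,0.008,0,0,-0.108,-0.002,-0.008,-0.1,0.008,0,0,-0.108,-0.002,-0.008,-0.1,0,0,0,0,0,0,-0.1]'

```text
clock: 3.82
eef_pos: [0.5039, -0.3604, 0.2955]
tool_rot: [-0.299, 0.641, 0.299, 0.64]
ft_force: [-1.3, -0.0, -0.4]
grip_width: 0.0469
```

```bash
python3 - <<'E'
from h import *
plan([.4915,-.366,.28],48.)
o,im=snap("wrist","w2.png")
K,W=cam("wrist",o); print(w2pix(K,W,[[.494,-.366,.0105]]))
cv2.imwrite("pics/w2c.png",cv2.resize(im[100:300,220:420],None,fx=3,fy=3,interpolation=cv2.INTER_CUBIC))
E
```

```text
shift tool mm [ 15.5   5.9 -12.2] | 0.021 rotvec [ 0.0344 -0.0014 -0.0007] eef [ 0.5039 -0.3604  0.2955] f [-1.3 -0.  -0.4] w 0.0469 t 3.8167 j6 0.08
[[310.03813586 196.45286044]]
```

View pics/w2c.png

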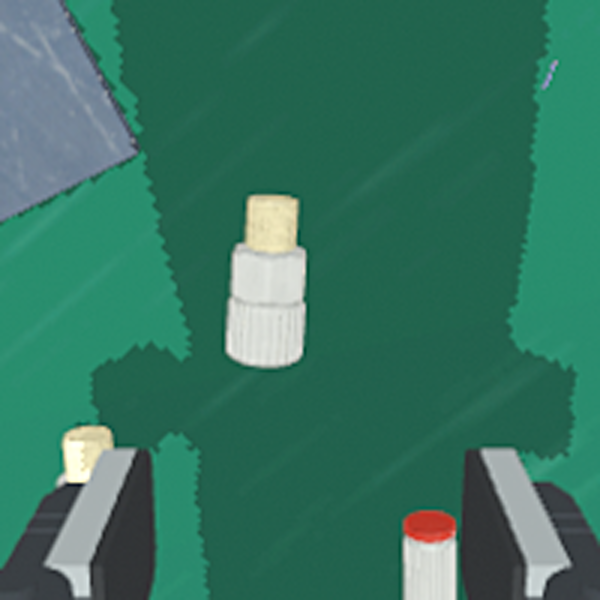

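```bash
python3 - <<'E'
from h import *
K,W=camf("wrist","w2.png")
px=np.array([(273,198),(264,364),(266,330),(268.5,275)])/3+[220,100]
w=pix2w(K,W,px,.0105); d=w[0]-w[1]; print(w.round(4),np.linalg.norm(d),w[:2].mean(0),np.degrees(np.arctan2(d[1],d[0])))
d=w[0]-w[2];print(np.degrees(np.arctan2(d[1],d[0])))
s=np.array([(227,340),(305,340)])/3+[220,100];w2=pix2w(K,W,s,.0105);print(np.linalg.norm(w2[0]-w2[1]),w2.mean(0))
E
```

```text
[[ 0.4763 -0.3499  0.0105]
 [ 0.5085 -0.3805  0.0105]
 [ 0.5017 -0.374   0.0105]
 [ 0.4908 -0.3638  0.0105]] 0.04441452046397119 [ 0.49240508 -0.36522073  0.0105    ] 136.36431331303976
136.43167195110817
0.02057648681810568 [ 0.50376065 -0.37579511  0.0105    ]
```

```bash
python3 - <<'E'
from h import *
plan([.4945,-.3678,.22],47.)
E
```

```text
shift tool mm [ 76.3   2.6 -11.6] | 0.077 rotvec [ 0.0483 -0.0014 -0.0002] eef [ 0.5041 -0.3605  0.2963] f [-0.3 -0.2 -0.2] w 0.047 t 3.8667 j6 0.08
```

arm_command --moves '[0.015,0.001,-0.004,0.016,0,0,-0.1,0.015,0.001,-0.004,0.016,0,0,-0.1,0.015,0.001,-0.004,0.016,0,0,-0.1,0.015,0,0,0,0,0,-0.1,0.012,0,0,0,0,0,-0.1,0,0,0,0,0,0,-0.1]'

```text
clock: 4.37
eef_pos: [0.4954, -0.369, 0.2265]
tool_rot: [-0.277, 0.651, 0.272, 0.652]
ft_force: [0.4, -0.4, 0.4]
grip_width: 0.0471
```

```bash
python3 - <<'E'
from h import *
plan([.4945,-.3678,.180],47.)
E
```

```text
shift tool mm [46.5  1.8  0.2] | 0.047 rotvec [-0.0232 -0.0005  0.0063] eef [ 0.4954 -0.369   0.2265] f [ 0.4 -0.4  0.4] w 0.0471 t 4.3667 j6 0.13
```

arm_command --moves '[0.01,0.001,0,-0.01,0,0.003,-0.1,0.01,0.0005,0,-0.008,0,0.002,-0.1,0,0,0,0,0,0,-0.1]'

```text
clock: 4.62
eef_pos: [0.4952, -0.3685, 0.2071]
tool_rot: [-0.281, 0.649, 0.278, 0.65]
ft_force: [0.1, 0.6, 0.3]
grip_width: 0.0471
```

```bash
python3 - <<'E'
from h import *
plan([.4945,-.3678,.180],47.)
o,im=snap("wrist","w3.png")
E
```

```text
shift tool mm [27.1  1.1  0. ] | 0.027 rotvec [-0.008  -0.0002  0.0035] eef [ 0.4952 -0.3685  0.2071] f [0.1 0.6 0.3] w 0.0471 t 4.6167 j6 0.12
```

View pics/w3.png

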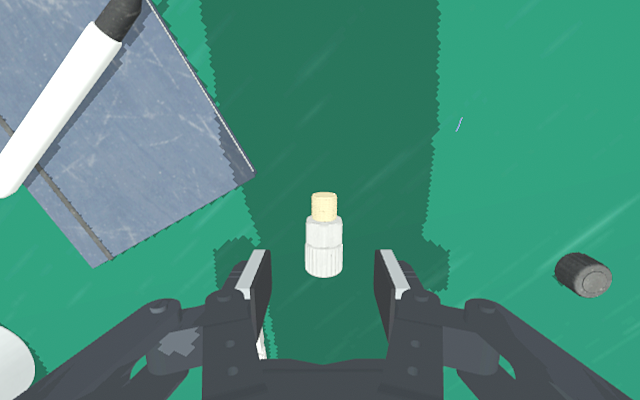

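arm_command --moves '[0.01,0.0005,0,-0.004,0,0,-0.1,0.01,0,0,-0.003,0,0,-0.1,0.006,0,0,0,0,0,-0.1,0.001,0,0,0,0,0,-0.1]'

```text
clock: 5.0
eef_pos: [0.4962, -0.369, 0.1806]
tool_rot: [-0.284, 0.647, 0.279, 0.65]
ft_force: [-0.9, 0.6, 0.9]
grip_width: 0.047
```

```bash
python3 - <<'E'
from h import *
plan([.4945,-.3678,.180],47.)
E
```

```text
shift tool mm [ 0.6  2.1 -0.3] | 0.002 rotvec [-0.0012  0.0004  0.0089] eef [ 0.4962 -0.369   0.1806] f [-0.9  0.6  0.9] w 0.047 t 5.0 j6 0.11
```

Close and check.

arm_command --moves '[0,0.001,0,0,0,0,0.3,0,0.0005,0,0,0,0,1,0,0,0,0,0,0,1,0,0,0,0,0,0,1,0,0,0,0,0,0,1,0,0,0,0,0,0,1]'

```text
clock: 5.5
eef_pos: [0.495, -0.3678, 0.1805]
tool_rot: [-0.284, 0.647, 0.279, 0.65]
ft_force: [-0.4, 0.5, -1.7]
grip_width: 0.0163
```

```bash
python3 - <<'E'
from h import *
plan([.4945,-.3678,.180],47.)
E
```

```text
shift tool mm [ 0.5  0.4 -0.4] | 0.001 rotvec [-0.0013  0.0004  0.0086] eef [ 0.495  -0.3678  0.1805] f [-0.4  0.5 -1.7] w 0.0163 t 5.5 j6 0.11
```

arm_command --moves '[-0.01,0,0,0,0,0,1,-0.015,0,0,0,0,0,1,-0.015,0,0,0,0,0,1,-0.015,0,0,0,0,0,1,0,0,0,0,0,0,1]'

```text
clock: 5.92
eef_pos: [0.4941, -0.3671, 0.2386]
tool_rot: [-0.283, 0.648, 0.28, 0.649]
ft_force: [0.3, -0.5, -0.2]
grip_width: 0.0163
```

```bash
python3 - <<'E'
from h import *
plan([.4945,-.3678,.180],47.)
o,im=snap("wrist","w4.png")
cv2.imwrite("pics/w4c.png",cv2.resize(im[180:380,220:420],None,fx=3,fy=3,interpolation=cv2.INTER_CUBIC))
o,im=snap("scene","s4.png")
cv2.imwrite("pics/s4c.png",cv2.resize(im[150:400,250:550],None,fx=2.4,fy=2.4,interpolation=cv2.INTER_CUBIC))
E
```

```text
shift tool mm [58.7 -0.4 -0.2] | 0.059 rotvec [-0.0014  0.0001  0.0058] eef [ 0.4941 -0.3671  0.2386] f [ 0.3 -0.5 -0.2] w 0.0163 t 5.9167 j6 0.11
```

View pics/w4c.png

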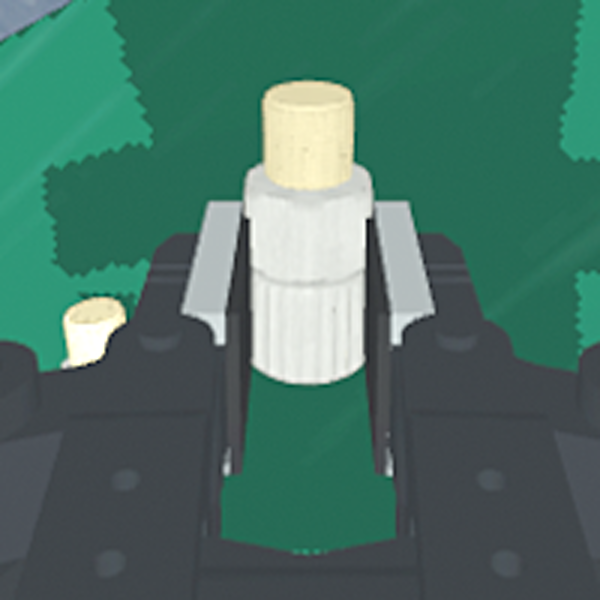

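View pics/s4c.png

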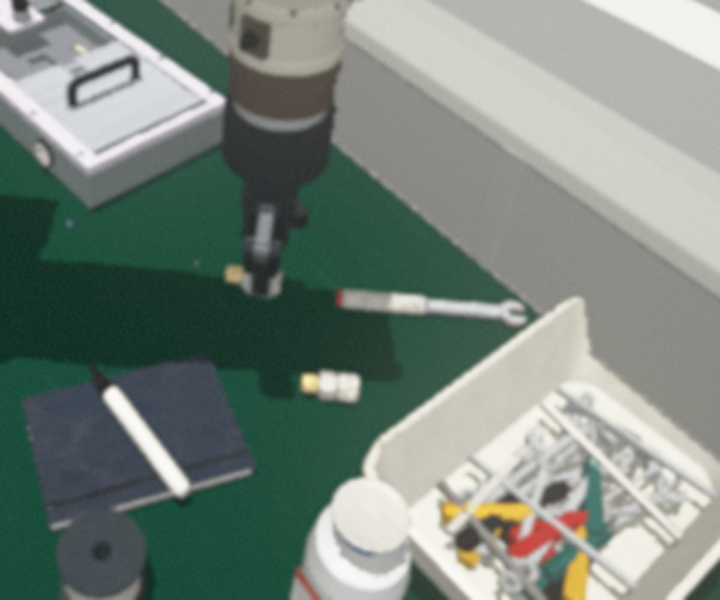

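```bash
python3 - <<'E'
from h import *
o=bot.get_obs()
K,W=camf("wrist","w4.png"); d=np.load("pics/w4.png.npz"); Rm=R.from_quat(d["q"]).as_matrix()
px=np.array([(309,82),(309,105),(308,375),(308,384)])/3+[220,180]
# gold end face centre; gold upper edge ; silver end lower edge
for p in px:
  for zz in (.170,.170-.010,.170+.010):
    w=pix2w(K,W,p,d["p"][2]-zz)[0]; print(p.round(1),zz,((w-d["p"])@Rm*1e3).round(1))
plan([.5073,.048,.30],7.2)
E
```

```text
[323.  207.3] 0.17 [169.8  28.2  -0.2]
[323.  207.3] 0.16 [159.8  31.1  -0.3]
[323.  207.3] 0.18000000000000002 [179.9  25.3  -0.2]
[323. 215.] 0.17 [169.9  24.7  -0.2]
[323. 215.] 0.16 [159.8  27.9  -0.3]
[323. 215.] 0.18000000000000002 [179.9  21.6  -0.2]
[322.7 305. ] 0.17 [170.1 -19.6  -0.4]
[322.7 305. ] 0.16 [160.1 -13.3  -0.4]
[322.7 305. ] 0.18000000000000002 [180.2 -26.   -0.4]
[322.7 308. ] 0.17 [170.1 -21.2  -0.4]
[322.7 308. ] 0.16 [160.1 -14.8  -0.4]
[322.7 308. ] 0.18000000000000002 [180.2 -27.7  -0.4]
shift tool mm [-64.9 272.9 312.3] | 0.42 rotvec [6.933e-01 4.000e-04 2.000e-03] eef [ 0.4934 -0.3666  0.2358] f [-0.2  0.6 -0.9] w 0.0165 t 6.0167 j6 0.11
```

arm_command --moves '[-0.02,0,0,0,0,0,1,-0.008,0.027,0.031,0,0,0,1,-0.008,0.027,0.031,0,0,0,1,-0.008,0.027,0.031,0,0,0,1,-0.006,0.027,0.031,0,0,0,1,-0.006,0.027,0.031,0,0,0,1,-0.004,0.027,0.031,0,0,0,1,0,0.027,0.031,0,0,0,1,0,0.027,0.031,0,0,0,1,0,0.024,0.028,0,0,0,1,0,0.015,0.018,0,0,0,1,0,0,0,0.11,0,0,1,0,0,0,0.11,0,0,1,0,0,0,0.11,0,0,1,0,0,0,0.11,0,0,1,0,0,0,0.11,0,0,1,0,0,0,0.08,0,0,1,0,0,0,0,0,0,1]'

```text
clock: 7.52
eef_pos: [0.5022, 0.0355, 0.2785]
tool_rot: [-0.054, 0.714, 0.057, 0.696]
ft_force: [0.4, -0.9, 0.2]
grip_width: 0.0163
```

```bash
python3 - <<'E'
from h import *
plan([.508,.0426,.29],7.22)
o,im=snap("wrist","w5.png")
K,W=cam("wrist",o)
c,s=np.cos(.1261),np.sin(.1261)
P=np.array([(-12,37,24),(12,37,24),(12,85,24),(-12,85,24)])/1e3
w=np.c_[.515+c*P[:,0]-s*P[:,1],-.0125+s*P[:,0]+c*P[:,1],P[:,2]]
print(w2pix(K,W,w).round(1))
cv2.imwrite("pics/w5c.png",cv2.resize(im,None,fx=1.25,fy=1.25,interpolation=cv2.INTER_CUBIC))
E
```

```text
shift tool mm [-11.7   6.2   6.6] | 0.015 rotvec [ 0.0317 -0.0249 -0.0063] eef [0.5022 0.0355 0.2785] f [ 0.4 -0.9  0.2] w 0.0163 t 7.5167 j6 1.48
[[322.8 230.8]
 [356.7 232.2]
 [361.  164.4]
 [325.1 163.1]]
```

View pics/w5c.png

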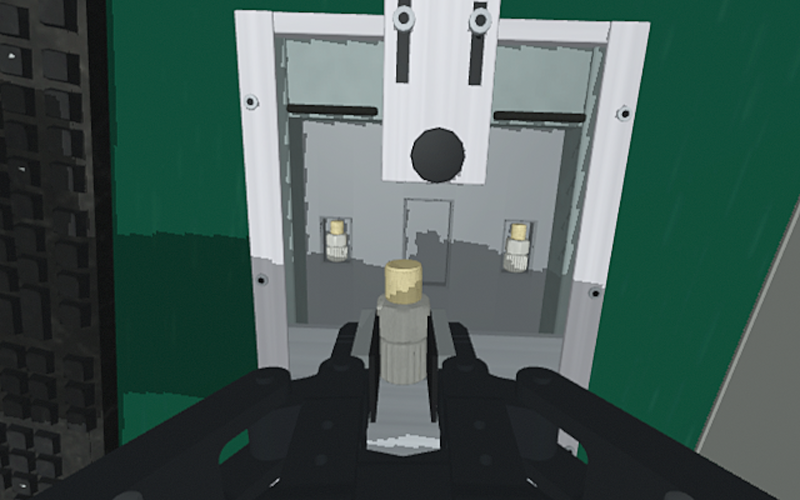

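```bash
cat >> h.py <<'E'
CX,CY,CA=.515,-.0125,.1261
def case2w(p):
    p=np.atleast_2d(p)/1e3; c,s=np.cos(CA),np.sin(CA)
    return np.c_[CX+c*p[:,0]-s*p[:,1],CY+s*p[:,0]+c*p[:,1],p[:,2]]
def w2case(w):
    d=np.atleast_2d(w)-[CX,CY,0]; c,s=np.cos(CA),np.sin(CA)
    return np.c_[c*d[:,0]+s*d[:,1],-s*d[:,0]+c*d[:,1],d[:,2]]*1e3
E
python3 - <<'E'
from h import *
K,W=camf("wrist","w5.png")
px=np.array([(406,199),(452,201),(447,284),(403,283)])/1.25
print(w2case(pix2w(K,W,px,.024)).round(1), w2case(pix2w(K,W,px,.024)).mean(0).round(1))
px=np.array([(235,11),(650,22)])/1.25; print(w2case(pix2w(K,W,px,.056)).round(1))
plan(case2w([0,57,240])[0],7.22)
E
```

```text
[[-12.3  87.6  24. ]
 [ 12.2  87.4  24. ]
 [ 12.4  40.7  24. ]
 [-12.4  40.3  24. ]] [ 0. 64. 24.]
[[-84.8 166.7  56. ]
 [ 84.5 166.9  56. ]]
shift tool mm [38.2  7.3  8. ] | 0.04 rotvec [ 0.0345 -0.0253 -0.0064] eef [0.5021 0.0354 0.2784] f [ 0.8 -0.2 -1. ] w 0.0164 t 7.5667 j6 1.48
```

arm_command --moves '[0.01,0.003,0.003,0.012,-0.009,-0.003,1,0.01,0.002,0.003,0.012,-0.009,-0.002,1,0.01,0.002,0.002,0.01,-0.008,-0.001,1,0.006,0,0,0,0,0,1,0,0,0,0,0,0,1]'

```text
clock: 7.98
eef_pos: [0.5078, 0.0434, 0.239]
tool_rot: [-0.048, 0.706, 0.048, 0.705]
ft_force: [-0.5, 0.3, -2.2]
grip_width: 0.0164
```

```bash
python3 - <<'E'
from h import *
plan(case2w([0,57,240])[0],7.22)
o,im=snap("wrist","w6.png")
print(w2case(o["eef_pos"]).round(1))
K,W=cam("wrist",o)
P=np.array([(-12,37,24),(12,37,24),(12,85,24),(-12,85,24)])
print(((w2pix(K,W,case2w(P))-[220,100])*3).round(1))
cv2.imwrite("pics/w6c.png",cv2.resize(im[100:300,220:420],None,fx=3,fy=3,interpolation=cv2.INTER_CUBIC))
o,im=snap("top","t6.png")
cv2.imwrite("pics/t6c.png",cv2.resize(im[140:280,120:320],None,fx=4,fy=4,interpolation=cv2.INTER_CUBIC))
E
```

```text
shift tool mm [-1.   0.6  0.1] | 0.001 rotvec [ 0.0094 -0.0012 -0.0002] eef [0.5078 0.0434 0.239 ] f [-0.5  0.3 -2.2] w 0.0164 t 7.9833 j6 1.52
[[-1.00e-01  5.64e+01  2.39e+02]]
[[246.1 487.2]
 [366.5 488.3]
 [373.  252.5]
 [244.2 251.3]]
```

View pics/w6c.png

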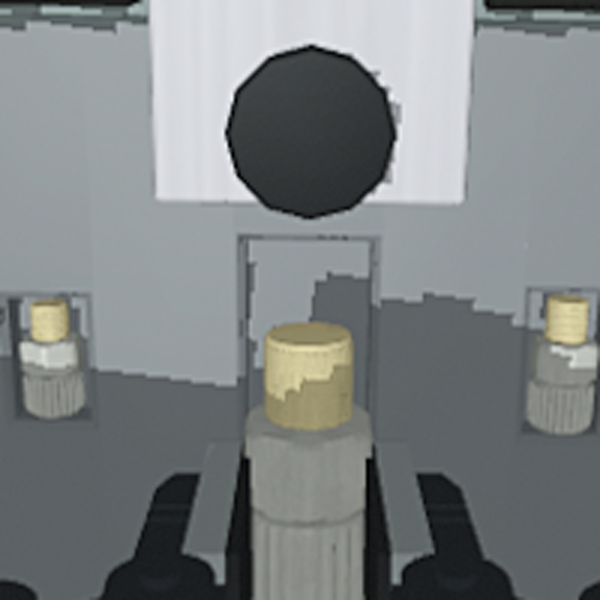

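View pics/t6c.png

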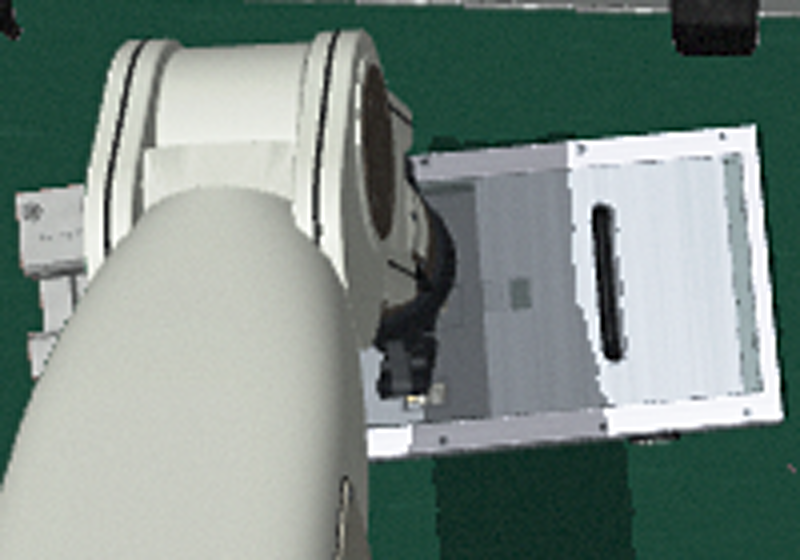

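arm_command --moves '[0.008,0.0005,0,0.006,-0.001,0,1,0.008,0,0,0.003,0,0,1,0.007,0,0,0,0,0,1,0.004,0,0,0,0,0,1,0,0,0,0,0,0,1]'

```text
clock: 8.5
eef_pos: [0.509, 0.0435, 0.2121]
tool_rot: [-0.044, 0.704, 0.044, 0.707]
ft_force: [0.2, 0.3, -0.6]
grip_width: 0.016
```

```bash
python3 - <<'E'
from h import *
plan(case2w([0,57,197])[0],7.22)
o,im=snap("wrist","w7.png")
print(w2case(o["eef_pos"]).round(1))
cv2.imwrite("pics/w7c.png",cv2.resize(im[140:340,220:420],None,fx=3,fy=3,interpolation=cv2.INTER_CUBIC))
E
```

```text
shift tool mm [15.1  0.7 -1.1] | 0.015 rotvec [-0.0003  0.0046  0.0001] eef [0.509  0.0435 0.2121] f [ 0.2  0.3 -0.6] w 0.016 t 8.5 j6 1.53
[[  1.1  56.3 212.1]]
```

View pics/w7c.png

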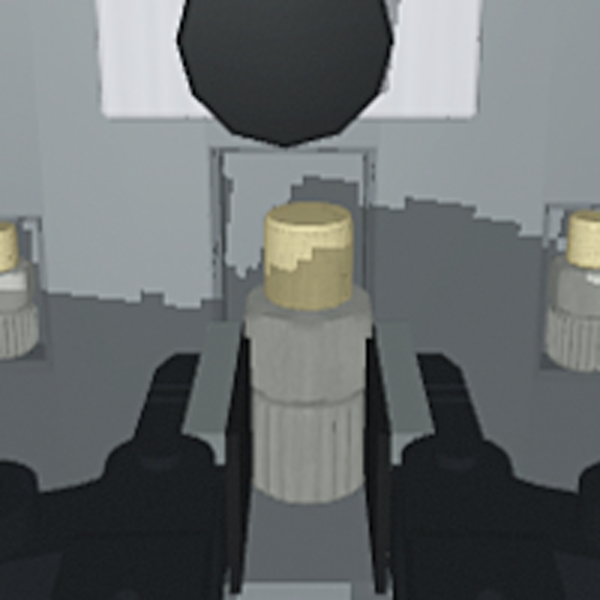

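```bash
python3 - <<'E'
from h import *
for f,off,px in (("w6.png",(220,100),[(238,236),(381,236),(248,242),(371,242),(238,380),(375,400)]),("w7.png",(220,140),[(211,148),(376,148),(222,154),(366,154),(215,300),(370,300)])):
    K,W=camf("wrist",f); d=np.load("pics/"+f+".npz")
    print(f,w2case(d["p"]).round(2),"Z",w2case(pix2w(K,W,np.array(px)/3+off,.024)).round(1).tolist())
    Rm=R.from_quat(d["q"]).as_matrix()
    print(((pix2w(K,W,np.array(px)/3+off,.024)-d["p"])@Rm*1e3).round(1).tolist())
E
```

```text
w6.png [[-1.3000e-01  5.6360e+01  2.3899e+02]] Z [[-13.1, 87.9, 24.0], [13.4, 88.1, 24.0], [-11.3, 86.8, 24.0], [11.6, 87.0, 24.0], [-13.4, 59.6, 24.0], [13.2, 55.8, 24.0]]
[[215.0, 31.6, -12.4], [215.0, 31.6, 14.1], [215.0, 30.5, -10.6], [215.0, 30.5, 12.3], [215.0, 3.3, -13.0], [215.0, -0.8, 13.6]]
w7.png [[  1.05  56.32 212.13]] Z [[-13.0, 88.1, 24.0], [13.3, 88.1, 24.0], [-11.3, 87.1, 24.0], [11.7, 87.1, 24.0], [-13.0, 62.1, 24.0], [12.8, 62.0, 24.0]]
[[188.1, 31.8, -15.0], [188.2, 31.8, 11.4], [188.1, 30.8, -13.2], [188.2, 30.8, 9.8], [188.1, 5.8, -15.0], [188.2, 5.7, 10.9]]
```

arm_command --moves '[0.004,0.0007,-0.001,0,0.003,0,1,0.003,0,0,0,0,0,1,0,0,0,0,0,0,1]'

```text
clock: 8.8
eef_pos: [0.5081, 0.0441, 0.2051]
tool_rot: [-0.044, 0.705, 0.044, 0.706]
ft_force: [0.0, -0.7, -0.7]
grip_width: 0.0164
```

```bash
python3 - <<'E'
from h import *
plan(case2w([0,57,197])[0],7.22)
o,im=snap("wrist","w8.png")
cv2.imwrite("pics/w8c.png",cv2.resize(im[140:340,220:420],None,fx=3,fy=3,interpolation=cv2.INTER_CUBIC))
E
```

```text
shift tool mm [ 8.1 -0.  -0.3] | 0.008 rotvec [-0.0003  0.002   0.0001] eef [0.5081 0.0441 0.2051] f [ 0.  -0.7 -0.7] w 0.0164 t 8.8 j6 1.53
```

View pics/w8c.png

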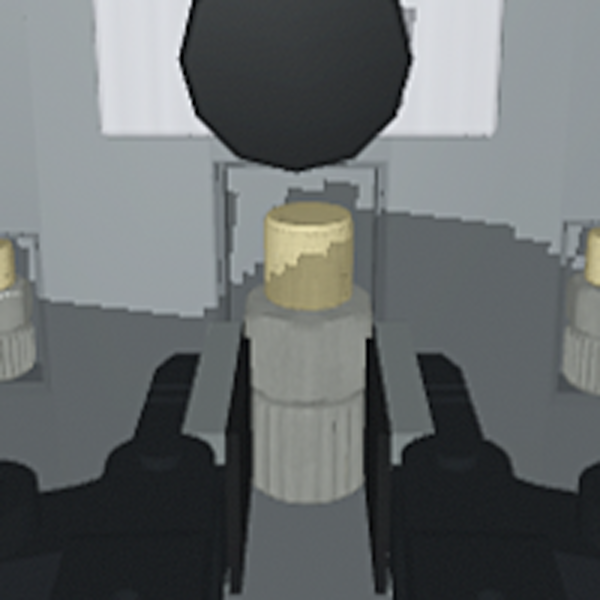

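```bash
python3 - <<'E'
from h import *
print(bot.get_calibration("wrist")["mount"].round(5))
d=np.load("pics/w4.png.npz"); print(d["p"],d["q"],bot.get_obs()["tool_rot"])
K,W=camf("wrist","w4.png"); Rm=R.from_quat(d["q"]).as_matrix()
print(Rm.round(4)); print(((W[:3,3]-d["p"])@Rm*1e3).round(2))
w=pix2w(K,W,[323.,250],d["p"][2]-.17)[0]; print(((w-d["p"])@Rm*1e3).round(2))
E
```

```text
[[ 8.6000e-04  2.7401e-01 -9.6173e-01  3.1400e-02]
 [-1.0000e-05  9.6173e-01  2.7401e-01  6.8130e-02]
 [ 1.0000e+00 -2.3000e-04  8.3000e-04  4.5000e-04]
 [ 0.0000e+00  0.0000e+00  0.0000e+00  1.0000e+00]]
[ 0.49414201 -0.36714097  0.23864872] [-0.28335723  0.64782493  0.27964006  0.6494867 ] [-0.04440251  0.70499693  0.04440352  0.70642486]
[[ 4.200e-03 -7.304e-01  6.830e-01]
 [-3.900e-03  6.830e-01  7.304e-01]
 [-1.000e+00 -5.800e-03  1.000e-04]]
[31.4  68.13  0.45]
[169.96   8.21   0.69]
```

```bash
for i in 1 2 3 4; do python3 - <<'E'
from h import *
A=np.array([bot.get_calibration("wrist")["mount"][:3,3] for _ in range(50)]);print(A[:2].round(5),A.mean(0).round(5),A.std(0).round(5))
E
done
```

```text
[[0.0314  0.06813 0.00045]
 [0.0314  0.06813 0.00045]] [0.0314  0.06813 0.00045] [0. 0. 0.]
[[0.0314  0.06813 0.00045]
 [0.0314  0.06813 0.00045]] [0.0314  0.06813 0.00045] [0. 0. 0.]
[[0.0314  0.06813 0.00045]
 [0.0314  0.06813 0.00045]] [0.0314  0.06813 0.00045] [0. 0. 0.]
[[0.0314  0.06813 0.00045]
 [0.0314  0.06813 0.00045]] [0.0314  0.06813 0.00045] [0. 0. 0.]
```

```bash
python3 - <<'E'
from h import *
K,W=camf("wrist","w8.png")
f=lambda p,z:w2case(pix2w(K,W,np.array(p)/3+[220,140],z)).round(2)
print(f((299,162),.024),f((299,169),.024),f((308,203),.028),f((308,228),.042),f((308,500),.0451),f((308,500),.043))
E
```

```text
[[-0.21 88.2  24.  ]] [[-0.21 87.09 24.  ]] [[ 1.16 82.82 28.  ]] [[ 1.13 83.31 42.  ]] [[ 1.12 42.82 45.1 ]] [[ 1.12 41.48 43.  ]]
```

arm_command --moves '[0.002,0.0004,-0.0009,0,0.002,0,1,0.002,0,0,0,0,0,1,0,0,0,0,0,0,1]'

```text
clock: 9.1
eef_pos: [0.5074, 0.0445, 0.2014]
tool_rot: [-0.044, 0.705, 0.044, 0.706]
ft_force: [-0.3, 0.5, -0.6]
grip_width: 0.0164
```

```bash
python3 - <<'E'
from h import *
plan(case2w([0,57.4,197])[0],7.22)
o,im=snap("wrist","w9.png")
cv2.imwrite("pics/w9c.png",cv2.resize(im[140:340,220:420],None,fx=3,fy=3,interpolation=cv2.INTER_CUBIC))
E
```

```text
shift tool mm [ 4.4 -0.1  0.4] | 0.004 rotvec [-0.0002  0.001   0.0002] eef [0.5074 0.0445 0.2014] f [-0.3  0.5 -0.6] w 0.0164 t 9.1 j6 1.53
```

View pics/w9c.png

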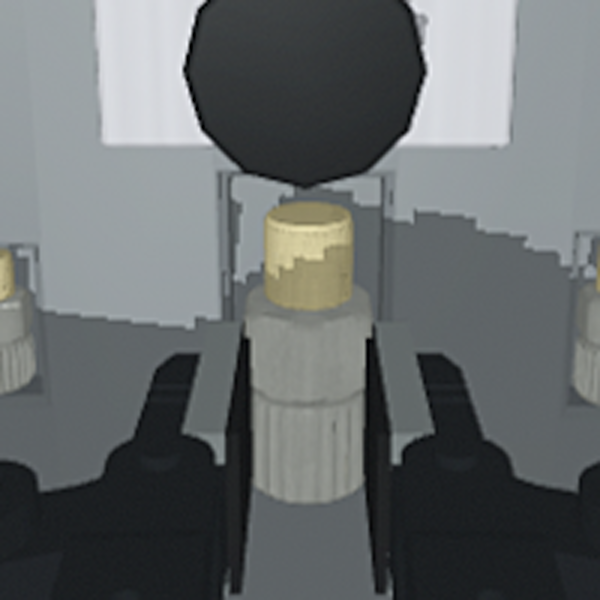

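arm_command --moves '[0.0015,0,-0.0002,0,0,0,1,0.0015,0,0,0,0,0,1,0,0,0,0,0,0,1]'

```text
clock: 9.4
eef_pos: [0.5073, 0.0445, 0.1986]
tool_rot: [-0.044, 0.705, 0.044, 0.706]
ft_force: [1.0, 0.4, 0.4]
grip_width: 0.0162
```

```bash
python3 - <<'E'
from h import *
plan(case2w([0,57.4,197])[0],7.22)
E
```

```text
shift tool mm [ 1.6 -0.1  0.4] | 0.002 rotvec [-0.0002  0.0018  0.0002] eef [0.5073 0.0445 0.1986] f [1.  0.4 0.4] w 0.0162 t 9.4 j6 1.53
```

arm_command --moves '[0.001,0,0,0,0,0,1,0.001,0,0,0,0,0,1,0,0,0,0,0,0,1]'

```text
clock: 9.65
eef_pos: [0.5075, 0.0445, 0.1983]
tool_rot: [-0.044, 0.705, 0.044, 0.707]
ft_force: [-0.1, 0.1, -0.4]
grip_width: 0.0158
```

arm_command --moves '[0.0015,0,0,0,0,0,1]'

```text
clock: 9.73
eef_pos: [0.5077, 0.0445, 0.1977]
tool_rot: [-0.044, 0.704, 0.044, 0.707]
ft_force: [-5.3, -0.6, 19.4]
grip_width: 0.0163
```

```bash
python3 - <<'E'
from h import *
plan(case2w([0,57.4,197])[0],7.22)
o,im=snap("wrist","w10.png")
cv2.imwrite("pics/w10c.png",cv2.resize(im[140:340,220:420],None,fx=3,fy=3,interpolation=cv2.INTER_CUBIC))
E
```

```text
shift tool mm [ 0.7 -0.   0. ] | 0.001 rotvec [-0.0003  0.0043  0.0003] eef [0.5077 0.0445 0.1977] f [-5.3 -0.6 19.4] w 0.0163 t 9.7333 j6 1.53
```

View pics/w10c.png

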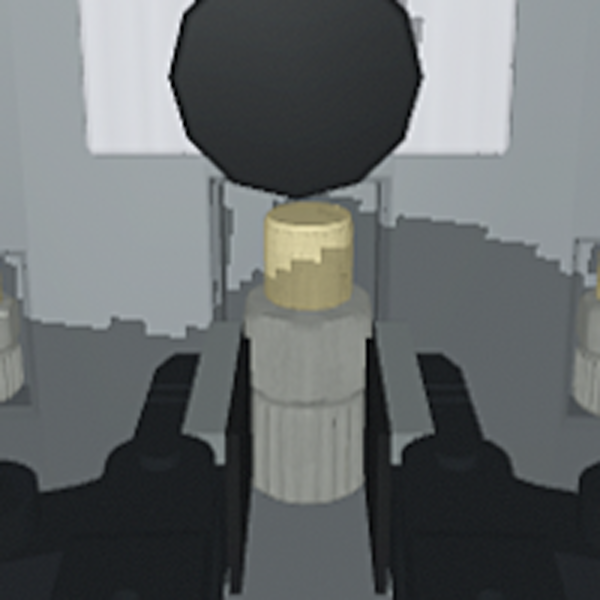

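arm_command --moves '[-0.0005,0,-0.0013,0,0.003,0,1,0,0,0,0,0,0,1]'

```text
clock: 9.95
eef_pos: [0.5066, 0.0443, 0.1987]
tool_rot: [-0.044, 0.705, 0.044, 0.707]
ft_force: [-0.5, 0.2, -1.1]
grip_width: 0.0163
```

```bash
python3 - <<'E'
from h import *
plan(case2w([0,57.4,197])[0],7.22)
E
```

```text
shift tool mm [ 1.7 -0.   1.2] | 0.002 rotvec [-0.0003  0.0023  0.0003] eef [0.5066 0.0443 0.1987] f [-0.5  0.2 -1.1] w 0.0163 t 9.95 j6 1.53
```

arm_command --moves '[0,0,0.0005,0,0.001,0,0.6,0,0,0,0,0,0,0.35,0,0,0,0,0,0,0.35,0,0,0,0,0,0,0.35,-0.01,0,0,0,0,0,0.35,-0.02,0,0,0,0,0,0.35,-0.02,0,0,0,0,0,0.35,-0.02,-0.02,0,0,0,0,0.35,-0.01,-0.03,0,0,0,0,0.35,0,-0.03,0,0,0,0,0.35]'

```text
clock: 10.78
eef_pos: [0.5166, -0.0324, 0.2828]
tool_rot: [-0.048, 0.707, 0.048, 0.704]
ft_force: [1.6, 0.1, 0.3]
grip_width: 0.0281
```

```bash
python3 - <<'E'
from h import *
plan(case2w([0,57.4,197])[0],7.22)
o,im=snap("wrist","w11.png")
print(w2case(o["eef_pos"]))
cv2.imwrite("pics/w11c.png",cv2.resize(im,None,fx=1.25,fy=1.25,interpolation=cv2.INTER_CUBIC))
E
```

```text
shift tool mm [85.9 77.2  1.9] | 0.116 rotvec [ 0.0103 -0.0032 -0.0011] eef [ 0.5166 -0.0324  0.2828] f [1.6 0.1 0.3] w 0.0281 t 10.7833 j6 1.37
[[ -0.87477273 -19.93861555 282.79334182]]
```

View pics/w11c.png

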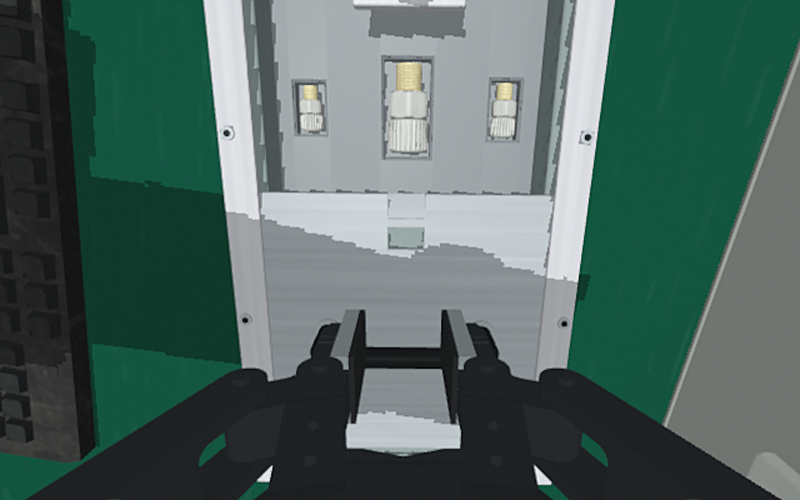

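arm_command --moves '[0,-0.035,0,0.005,-0.002,0,1,0,-0.035,0.001,0.004,-0.001,0,1,0,0,0,0,0,0,1,0,0,0,0,0,0,1]'

```text
clock: 11.17
eef_pos: [0.5283, -0.1108, 0.2866]
tool_rot: [-0.043, 0.704, 0.04, 0.708]
ft_force: [-0.4, -0.8, 1.5]
grip_width: -0.0002
```

```bash
python3 - <<'E'
from h import *
o,im=snap("wrist","w12.png")
print(w2case(o["eef_pos"]).round(1))
plan(case2w([-1,-88,238])[0],7.22)
cv2.imwrite("pics/w12c.png",cv2.resize(im,None,fx=1.25,fy=1.25,interpolation=cv2.INTER_CUBIC))
im=cv2.imread("pics/w11.png")
cv2.imwrite("pics/w11d.png",cv2.resize(im[30:140,220:430],None,fx=3.8,fy=3.8,interpolation=cv2.INTER_CUBIC))
E
```

```text
[[  0.8 -99.2 286.6]]
shift tool mm [48.6 11.3 -2.3] | 0.05 rotvec [-0.0071  0.0064  0.0057] eef [ 0.5284 -0.1107  0.2867] f [-0.1 -0.5  0. ] w -0.0003 t 11.2167 j6 1.25
```

View pics/w12c.png

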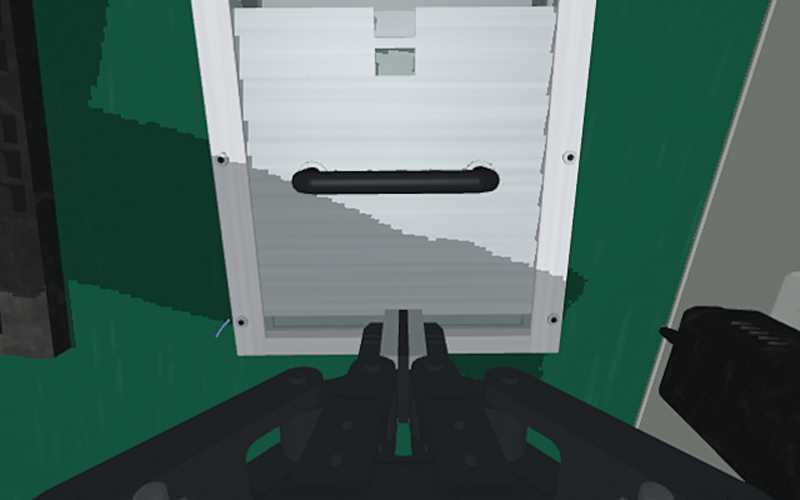

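View pics/w11d.png

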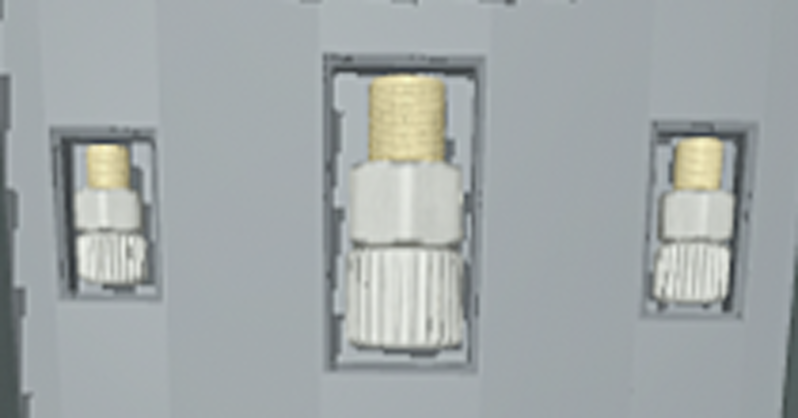

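```bash
python3 - <<'E'
from h import *
K,W=camf("wrist","w12.png")
print(w2case(pix2w(K,W,np.array([(305,182),(490,180)])/1.25,.077)).round(1))
print(w2case(pix2w(K,W,np.array([(375,20),(415,20),(396,38),(240,10)])/1.25,.05)).round(1))
E
```

```text
[[-38.2 -49.5  77. ]
 [ 39.5 -49.3  77. ]]
[[ -8.7  17.5  50. ]
 [  8.8  17.4  50. ]
 [  0.4  10.3  50. ]
 [-67.1  21.8  50. ]]
```

arm_command --moves '[0.012,0,-0.0006,-0.002,0.002,0.002,1,0.012,0,-0.0006,-0.002,0.002,0.002,1,0.012,0,-0.0006,-0.002,0.002,0.002,1,0.008,0,0,0,0,0,1,0,0,0,0,0,0,1]'

```text
clock: 11.63
eef_pos: [0.5266, -0.1069, 0.243]
tool_rot: [-0.045, 0.705, 0.046, 0.706]
ft_force: [-0.4, 0.8, -0.6]
grip_width: -0.0002
```

```bash
python3 - <<'E'
from h import *
print(w2case(bot.get_obs()["eef_pos"]).round(1))
plan(case2w([-1,-78,238])[0],7.22)
E
```

```text
[[ -0.4 -95.1 243. ]]
shift tool mm [ 5.  17.1 -0.6] | 0.018 rotvec [ 0.0036  0.002  -0.0011] eef [ 0.5266 -0.1069  0.243 ] f [-0.4  0.8 -0.6] w -0.0002 t 11.6333 j6 1.24
```

arm_command --moves '[0.003,0.006,0,0.002,0.001,0,1,0.002,0.006,0,0.001,0,0,1,0,0.004,0,0,0,0,1,0,0.003,0,0,0,0,1,0,0.003,0,0,0,0,1]'

```text
clock: 12.05
eef_pos: [0.5239, -0.0809, 0.2389]
tool_rot: [-0.045, 0.705, 0.046, 0.706]
ft_force: [0.2, 0.0, -0.5]
grip_width: 0.0002
```

```bash
python3 - <<'E'
from h import *
print(w2case(bot.get_obs()["eef_pos"]).round(1))
plan(case2w([-1,-68,238])[0],7.22)
E
```

```text
[[ 2.000e-01 -6.900e+01  2.389e+02]]
shift tool mm [ 0.9  1.  -1.2] | 0.002 rotvec [ 0.003   0.0018 -0.0014] eef [ 0.5239 -0.0809  0.2389] f [ 0.2  0.  -0.5] w 0.0002 t 12.05 j6 1.29
```

Now push gently until contact is felt.

arm_command --moves '[0,0.003,0,0,0,0,1,0,0.003,0,0,0,0,1,0,0.003,0,0,0,0,1]'

```text
clock: 12.3
eef_pos: [0.523, -0.071, 0.2399]
tool_rot: [-0.046, 0.704, 0.046, 0.707]
ft_force: [0.7, -1.8, -1.1]
grip_width: 0.0001
```

arm_command --moves '[0,0.003,0,0,0,0,1,0,0.003,0,0,0,0,1]'

```text
clock: 12.47
eef_pos: [0.5222, -0.0649, 0.2401]
tool_rot: [-0.046, 0.704, 0.045, 0.707]
ft_force: [0.6, -1.9, -0.2]
grip_width: 0.0005
```

```bash
python3 - <<'E'
from h import *
print(w2case(bot.get_obs()["eef_pos"]).round(1))
plan(case2w([-1,-58,238])[0],7.22)
E
```

```text
[[  0.6 -52.9 240.1]]
shift tool mm [ 2.1 -5.1 -1.6] | 0.006 rotvec [0.0026 0.0038 0.002 ] eef [ 0.5222 -0.0649  0.2401] f [ 0.6 -1.9 -0.2] w 0.0005 t 12.4667 j6 1.32
```

arm_command --moves '[0.0004,0.0035,-0.0001,0,0,0,1,0.0004,0.0035,-0.0001,0,0,0,1,0.0004,0.0035,-0.0001,0,0,0,1,0.0004,0.0035,-0.0001,0,0,0,1,0.0004,0.0035,-0.0001,0,0,0,1,0.0004,0.0035,-0.0001,0,0,0,1,0.0004,0.0035,-0.0001,0,0,0,1,0.0004,0.0035,-0.0001,0,0,0,1,0.0004,0.0035,-0.0001,0,0,0,1,0.0004,0.0035,-0.0001,0,0,0,1]'

```text
clock: 13.3
eef_pos: [0.5179, -0.0293, 0.2384]
tool_rot: [-0.048, 0.702, 0.041, 0.709]
ft_force: [0.2, -3.5, 3.1]
grip_width: -0.0002
```

```bash
python3 - <<'E'
from h import *
print(w2case(bot.get_obs()["eef_pos"]).round(1))
plan(case2w([-1,0,238])[0],7.22)
E
```

```text
[[  0.7 -17.  238.4]]
shift tool mm [ 0.2 17.  -1.8] | 0.017 rotvec [-0.0007  0.0096  0.0098] eef [ 0.5179 -0.0293  0.2384] f [ 0.2 -3.5  3.1] w -0.0002 t 13.3 j6 1.39
```

arm_command --moves '[0,0.003,-0.0003,0,0.002,0.002,1,0,0.003,-0.0003,0,0.002,0.002,1,0,0.003,-0.0003,0,0.002,0.002,1,0,0.003,-0.0003,0,0.002,0.002,1,0,0.003,-0.0003,0,0.002,0.002,1]'

```text
clock: 13.72
eef_pos: [0.5147, -0.0123, 0.2382]
tool_rot: [-0.044, 0.706, 0.045, 0.706]
ft_force: [2.2, -3.8, 2.0]
grip_width: 0.0002
```

```bash
python3 - <<'E'
from h import *
plan(case2w([-0.5,0,238])[0],7.22)
o,im=snap("wrist","w13.png")
print(w2case(o["eef_pos"]).round(1))
cv2.imwrite("pics/w13c.png",cv2.resize(im,None,fx=1.25,fy=1.25,interpolation=cv2.INTER_CUBIC))
E
```

```text
shift tool mm [ 0.2 -0.3 -0.3] | 0.0 rotvec [ 0.0002  0.0004 -0.0022] eef [ 0.5147 -0.0123  0.2382] f [ 2.2 -3.8  2. ] w 0.0002 t 13.7167 j6 1.42
[[-2.000e-01  3.000e-01  2.382e+02]]
```

View pics/w13c.png

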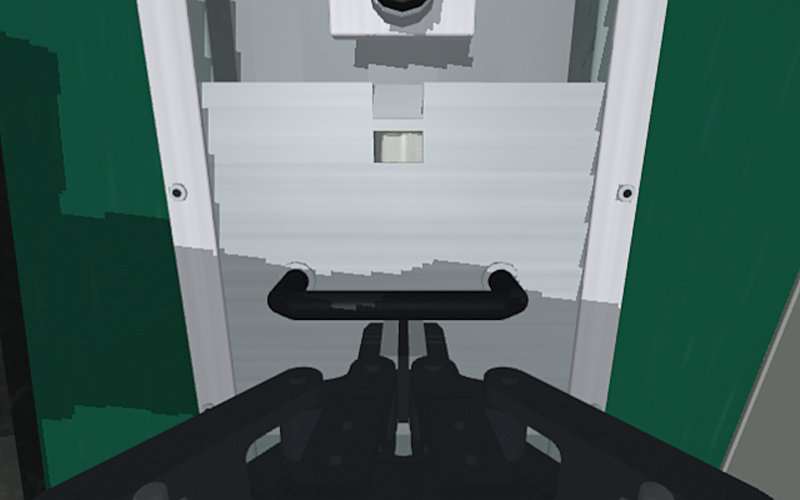

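```bash
python3 - <<'E'
from h import *
K,W=camf("wrist","w13.png")
f=lambda p,z:w2case(pix2w(K,W,np.array(p)/1.25,z)).round(1)
print("bar",f((398,305),.077),"edge",f((300,83),.0505),"block front top",f((400,36),.061))
E
```

```text
bar [[-1.4 15.3 77. ]] edge [[-35.5  87.2  50.5]] block front top [[-0.7 99.7 61. ]]
```

arm_command --moves '[0,0.003,0,0,0,-0.001,1,0,0.003,0,0,0.001,0,1,0,0.003,0,0,0.001,0,1,0,0.003,0,0,0.001,0,1,0,0.003,0,0,0.001,0,1]'

```text
clock: 14.18
eef_pos: [0.5131, 0.0041, 0.2381]
tool_rot: [-0.044, 0.707, 0.045, 0.705]
ft_force: [1.4, -3.6, 1.7]
grip_width: 0.0003
```

```bash
python3 - <<'E'
from h import *
plan(case2w([-0.5,20,238])[0],7.22)
E
```

```text
shift tool mm [ 0.1  3.3 -0.7] | 0.003 rotvec [-0.     -0.0029 -0.0012] eef [0.5131 0.0041 0.2381] f [ 1.4 -3.6  1.7] w 0.0003 t 14.1833 j6 1.45
```

arm_command --moves '[0,0.002,0,0,-0.001,0,1,0,0.002,0,0,0,0,1,0,0.002,0,0,0,0,1]'

```text
clock: 14.43
eef_pos: [0.5122, 0.0109, 0.2381]
tool_rot: [-0.044, 0.706, 0.045, 0.705]
ft_force: [1.7, -2.6, 1.1]
grip_width: -0.0003
```

arm_command --moves '[0,0.0015,0,0,0,0,1,0,0.0015,0,0,0,0,1]'

```text
clock: 14.6
eef_pos: [0.5118, 0.0143, 0.2381]
tool_rot: [-0.044, 0.706, 0.045, 0.705]
ft_force: [1.6, -4.8, 1.7]
grip_width: -0.0003
```

arm_command --moves '[0,0.0015,0,0,0,0,1,0,0.0015,0,0,0,0,1]'

```text
clock: 14.77
eef_pos: [0.5115, 0.0165, 0.2382]
tool_rot: [-0.046, 0.706, 0.043, 0.705]
ft_force: [2.1, -5.8, 2.0]
grip_width: -0.0004
```

```bash
python3 - <<'E'
from h import *
print(w2case(bot.get_obs()["eef_pos"]).round(1))
plan(case2w([-0.5,44,238])[0],7.22)
E
```

```text
[[2.000e-01 2.920e+01 2.382e+02]]
shift tool mm [ 0.1 14.8 -0.7] | 0.015 rotvec [-0.0007 -0.0021  0.0037] eef [0.5115 0.0165 0.2382] f [ 2.1 -5.8  2. ] w -0.0004 t 14.7667 j6 1.48
```

arm_command --moves '[0,0.0015,0,0,0,0,1,0,0.0015,0,0,0,0,1]'

```text
clock: 14.93
eef_pos: [0.5113, 0.0181, 0.2382]
tool_rot: [-0.047, 0.706, 0.04, 0.705]
ft_force: [2.2, -6.2, 2.6]
grip_width: 0.0001
```

arm_command --moves '[0,0.0015,0,0,0,0,1,0,0.0015,0,0,0,0,1]'

```text
clock: 15.1
eef_pos: [0.5111, 0.0196, 0.2383]
tool_rot: [-0.048, 0.706, 0.038, 0.705]
ft_force: [2.5, -6.5, 0.9]
grip_width: -0.0001
```

arm_command --moves '[0,0.0015,0,0,0,0,1,0,0.0015,0,0,0,0,1]'

```text
clock: 15.27
eef_pos: [0.5109, 0.021, 0.2384]
tool_rot: [-0.05, 0.706, 0.035, 0.705]
ft_force: [1.4, -7.4, 2.4]
grip_width: -0.0001
```

```bash
python3 - <<'E'
from h import *
print(w2case(bot.get_obs()["eef_pos"]).round(1))
plan(case2w([-0.5,44,238])[0],7.22)
E
```

```text
[[1.000e-01 3.370e+01 2.384e+02]]
shift tool mm [ 0.1 10.3 -0.7] | 0.01 rotvec [-0.0067 -0.0023  0.0213] eef [0.5109 0.021  0.2384] f [ 1.4 -7.4  2.4] w -0.0001 t 15.2667 j6 1.5
```

arm_command --moves '[0,0.001,0,-0.002,0,0.008,1,0,0.001,0,-0.002,0,0.008,1]'

```text
clock: 15.43
eef_pos: [0.5109, 0.0214, 0.2383]
tool_rot: [-0.047, 0.706, 0.039, 0.705]
ft_force: [2.4, -8.2, 0.7]
grip_width: -0.0001
```

```bash
cat >> h.py <<'E'
def tip():
    o=bot.get_obs(); Rm=R.from_quat(o["tool_rot"]).as_matrix(); t=o["eef_pos"]+Rm[:,0]*.158
    f=o["ft_force"]; print("tip case",w2case(t).round(2),"fy",(-np.sin(CA)*f[0]+np.cos(CA)*f[1]).round(1),"f",f.round(1))
E
python3 - <<'E'
from h import *
tip()
plan(case2w([-0.5,44,238])[0],7.22)
E
```

```text
tip case [[-0.22 32.42 80.31]] fy -8.5 f [ 2.4 -8.2  0.7]
shift tool mm [ 0.2  9.8 -0.7] | 0.01 rotvec [-0.0046 -0.0023  0.0112] eef [0.5109 0.0214 0.2383] f [ 2.4 -8.2  0.7] w -0.0001 t 15.4333 j6 1.49
```

arm_command --moves '[0,0.0015,0,-0.002,0,0.008,1,0,0.0015,0,-0.002,0,0.008,1]'

```text
clock: 15.6
eef_pos: [0.5107, 0.0225, 0.2382]
tool_rot: [-0.044, 0.707, 0.043, 0.705]
ft_force: [2.0, -7.7, 0.9]
grip_width: 0.0002
```

arm_command --moves '[0,0.0015,0,-0.001,0,0.006,1,0,0.0015,0,-0.001,0,0.006,1]'

```text
clock: 15.77
eef_pos: [0.5106, 0.0237, 0.2381]
tool_rot: [-0.042, 0.707, 0.045, 0.705]
ft_force: [2.1, -7.1, 1.1]
grip_width: 0.0001
```

```bash
python3 - <<'E'
from h import *
tip()
plan(case2w([-0.5,44,238])[0],7.22)
E
```

```text
tip case [[-0.24 37.25 80.1 ]] fy -7.3 f [ 2.1 -7.1  1.1]
shift tool mm [ 0.1  7.5 -0.7] | 0.008 rotvec [-0.0034 -0.0025 -0.005 ] eef [0.5106 0.0237 0.2381] f [ 2.1 -7.1  1.1] w 0.0001 t 15.7667 j6 1.49
```

arm_command --moves '[0,0.0015,0,-0.001,0,0.004,1,0,0.0015,0,-0.001,0,0.004,1]'

```text
clock: 15.93
eef_pos: [0.5104, 0.0252, 0.238]
tool_rot: [-0.04, 0.707, 0.046, 0.705]
ft_force: [1.3, -6.7, 1.3]
grip_width: 0.0002
```

arm_command --moves '[0,0.0015,0,0,0,0.003,1,0,0.0015,0,0,0,0.003,1]'

```text
clock: 16.1
eef_pos: [0.5102, 0.0268, 0.238]
tool_rot: [-0.039, 0.707, 0.046, 0.705]
ft_force: [2.1, -4.8, 1.7]
grip_width: 0.0002
```

```bash
python3 - <<'E'
from h import *
tip()
plan(case2w([-0.5,44,238])[0],7.22)
E
```

```text
tip case [[-0.25 41.14 80.04]] fy -5.0 f [ 2.1 -4.8  1.7]
shift tool mm [ 0.1  4.4 -0.7] | 0.004 rotvec [-0.0056 -0.0027 -0.0099] eef [0.5102 0.0268 0.238 ] f [ 2.1 -4.8  1.7] w 0.0002 t 16.1 j6 1.5
```

arm_command --moves '[0,0.0015,0,-0.002,0,0,1,0,0.0015,0,-0.002,0,0,1]'

```text
clock: 16.27
eef_pos: [0.51, 0.0282, 0.2381]
tool_rot: [-0.042, 0.707, 0.045, 0.705]
ft_force: [2.1, -7.0, 1.1]
grip_width: -0.0003
```

arm_command --moves '[0,0.0015,0,0,0,0.001,1,0,0.0015,0,0,0,0.001,1]'

```text
clock: 16.43
eef_pos: [0.5098, 0.0295, 0.2382]
tool_rot: [-0.042, 0.707, 0.042, 0.705]
ft_force: [2.1, -7.0, 1.2]
grip_width: 0.0002
```

```bash
python3 - <<'E'
from h import *
tip()
plan(case2w([-0.5,44,238])[0],7.22)
o,im=snap("wrist","w14.png")
cv2.imwrite("pics/w14c.png",cv2.resize(im,None,fx=1.25,fy=1.25,interpolation=cv2.INTER_CUBIC))
o,im=snap("scene","s14.png")
cv2.imwrite("pics/s14c.png",cv2.resize(im[110:260,200:360],None,fx=3.8,fy=3.8,interpolation=cv2.INTER_CUBIC))
E
```

```text
tip case [[-0.27 42.26 80.18]] fy -7.2 f [ 2.1 -7.   1.2]
shift tool mm [ 0.2  1.7 -0.7] | 0.002 rotvec [-0.006  -0.0027  0.0001] eef [0.5098 0.0295 0.2382] f [ 2.1 -7.   1.2] w 0.0002 t 16.4333 j6 1.51
```

View pics/w14c.png

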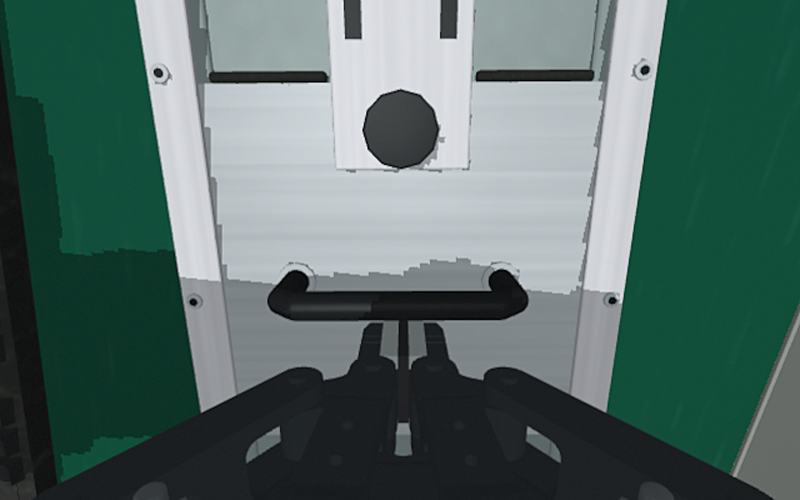

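View pics/s14c.png

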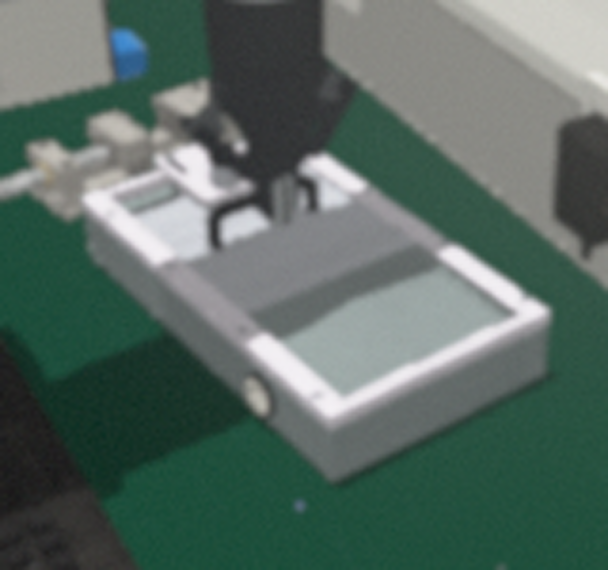

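arm_command --moves '[0,0.0015,0,-0.002,0,0.004,1,0,0.0015,0,-0.002,0,0.004,1]'

```text
clock: 16.7
eef_pos: [0.5097, 0.0311, 0.2381]
tool_rot: [-0.042, 0.707, 0.044, 0.705]
ft_force: [2.0, -4.9, 0.4]
grip_width: -0.0
```

arm_command --moves '[0,0.0015,0,0,0,0.005,1,0,0.0015,0,0,0,0.005,1]'

```text
clock: 16.87
eef_pos: [0.5095, 0.0322, 0.2381]
tool_rot: [-0.04, 0.707, 0.045, 0.705]
ft_force: [2.5, -7.5, 0.3]
grip_width: -0.0001
```

```bash
python3 - <<'E'
from h import *
tip()
plan(case2w([-0.5,44,238])[0],7.22)
E
```

```text
tip case [[-0.27 46.15 80.09]] fy -7.8 f [ 2.5 -7.5  0.3]
shift tool mm [ 0.1 -1.1 -0.7] | 0.001 rotvec [-0.0061 -0.0028 -0.0068] eef [0.5095 0.0322 0.2381] f [ 2.5 -7.5  0.3] w -0.0001 t 16.8667 j6 1.51
```

arm_command --moves '[0,0.0015,0,-0.002,0,0.003,1,0,0.0015,0,-0.002,0,0.003,1]'

```text
clock: 17.03
eef_pos: [0.5094, 0.033, 0.2381]
tool_rot: [-0.041, 0.707, 0.044, 0.705]
ft_force: [2.0, -7.8, 1.5]
grip_width: 0.0002
```

```bash
python3 -c "
from h import *
tip()"
```

```text
tip case [[-0.27 46.55 80.1 ]] fy -8.0 f [ 2.  -7.8  1.5]
```

arm_command --moves '[0,0.0015,0,-0.001,0,0.004,1,0,0.0015,0,-0.001,0,0.004,1]'

```text
clock: 17.2
eef_pos: [0.5094, 0.0335, 0.2381]
tool_rot: [-0.041, 0.707, 0.044, 0.705]
ft_force: [2.1, -8.6, 1.7]
grip_width: -0.0001
```

```bash
python3 - <<'E'
from h import *
tip()
plan(case2w([-0.5,44,238])[0],7.22)
E
```

```text
tip case [[-0.26 46.99 80.12]] fy -8.8 f [ 2.1 -8.6  1.7]
shift tool mm [ 0.1 -2.3 -0.7] | 0.002 rotvec [-0.0059 -0.0029 -0.0042] eef [0.5094 0.0335 0.2381] f [ 2.1 -8.6  1.7] w -0.0001 t 17.2 j6 1.52
```

arm_command --moves '[0,0.0015,0,-0.002,0,0.007,1,0,0.0015,0,-0.002,0,0.007,1]'

```text
clock: 17.37
eef_pos: [0.5094, 0.0334, 0.2381]
tool_rot: [-0.04, 0.707, 0.045, 0.705]
ft_force: [3.2, -10.8, 1.7]
grip_width: 0.0002
```

```bash
python3 -c "
from h import *
tip()"
```

```text
tip case [[-0.27 47.34 80.15]] fy -11.1 f [  3.2 -10.8   1.7]
```

arm_command --moves '[0,0.0015,0,-0.001,0,0.007,1,0,0.0015,0,-0.001,0,0.007,1]'

```text
clock: 17.53
eef_pos: [0.5094, 0.033, 0.2381]
tool_rot: [-0.039, 0.707, 0.045, 0.705]
ft_force: [2.4, -10.7, 1.2]
grip_width: -0.0
```

```bash
python3 - <<'E'
from h import *
tip()
plan(case2w([-0.5,44,238])[0],7.22)
E
```

```text
tip case [[-0.3  47.34 80.13]] fy -10.9 f [  2.4 -10.7   1.2]
shift tool mm [ 0.1 -1.8 -0.7] | 0.002 rotvec [-0.0075 -0.0031 -0.0096] eef [0.5094 0.033  0.2381] f [  2.4 -10.7   1.2] w -0.0 t 17.5333 j6 1.51
```

arm_command --moves '[0,0.0025,0,-0.002,0,0.006,1,0,0.0025,0,-0.002,0,0.006,1]'

```text
clock: 17.7
eef_pos: [0.5094, 0.0336, 0.2383]
tool_rot: [-0.039, 0.707, 0.044, 0.705]
ft_force: [1.6, -13.9, 1.3]
grip_width: 0.0004
```

```bash
python3 - <<'E'
from h import *
tip()
plan(case2w([-0.5,44,238])[0],7.22)
E
```

```text
tip case [[-0.28 47.49 80.31]] fy -13.9 f [  1.6 -13.9   1.3]
shift tool mm [ 0.3 -2.4 -0.7] | 0.003 rotvec [-0.0086 -0.0031 -0.0067] eef [0.5094 0.0336 0.2383] f [  1.6 -13.9   1.3] w 0.0004 t 17.7 j6 1.52
```

```bash
python3 - <<'E'
from h import *
o,im=snap("wrist","w15.png")
tip()
a=cv2.imread("pics/w14.png")
cv2.imwrite("pics/w15c.png",np.hstack([cv2.resize(x[40:160,240:400],None,fx=2.5,fy=2.5,interpolation=cv2.INTER_CUBIC) for x in (a,im)]))
E
```

```text
tip case [[-0.28 47.48 80.32]] fy -13.8 f [  2.8 -13.5   1.3]
```

View pics/w15c.png

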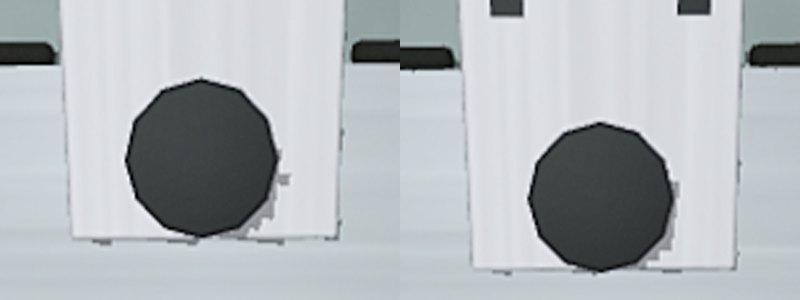

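arm_command --moves '[0,-0.002,0,0,0,0,1,0,-0.003,0,0,0,0,1,0,-0.006,0,0,0,0,1,0,-0.006,0,0,0,0,1,0,0,0,0,0,0,1,0,0,0,0,0,0,1]'

```text
clock: 18.25
eef_pos: [0.5087, 0.0165, 0.2359]
tool_rot: [-0.037, 0.71, 0.046, 0.701]
ft_force: [0.5, -0.1, -0.0]
grip_width: 0.0001
```

```bash
python3 - <<'E'
from h import *
o,im=snap("wrist","w16.png")
tip()
K,W=camf("wrist","w16.png")
cv2.imwrite("pics/w16c.png",cv2.resize(im,None,fx=1.25,fy=1.25,interpolation=cv2.INTER_CUBIC))
E
```

```text
tip case [[-4.45 31.8  77.92]] fy -0.2 f [ 0.1 -0.2  0.3]
```

View pics/w16c.png

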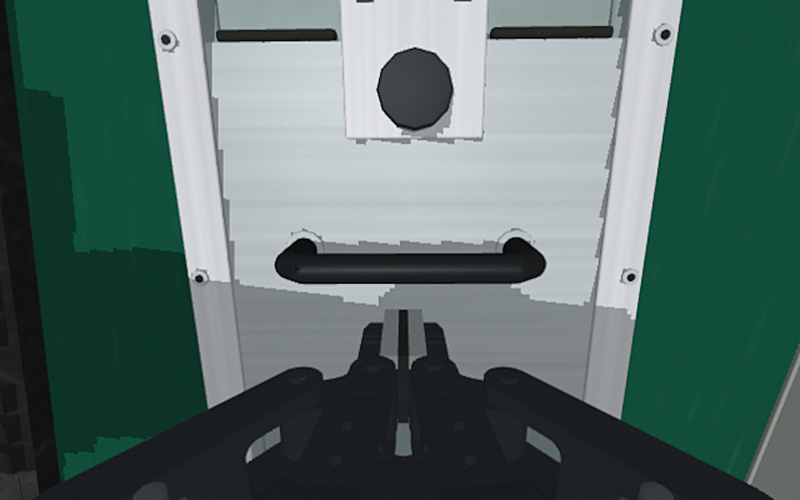

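```bash
python3 - <<'E'
from h import *
ims=[cv2.imread(f"pics/{n}.png") for n in ("w14","w15","w16")]
cv2.imwrite("pics/cmp.png",np.hstack([cv2.resize(x[0:250,280:365],None,fx=2.35,fy=2.35,interpolation=cv2.INTER_CUBIC) for x in ims]))
E
```

```text
(no output)
```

View pics/cmp.png

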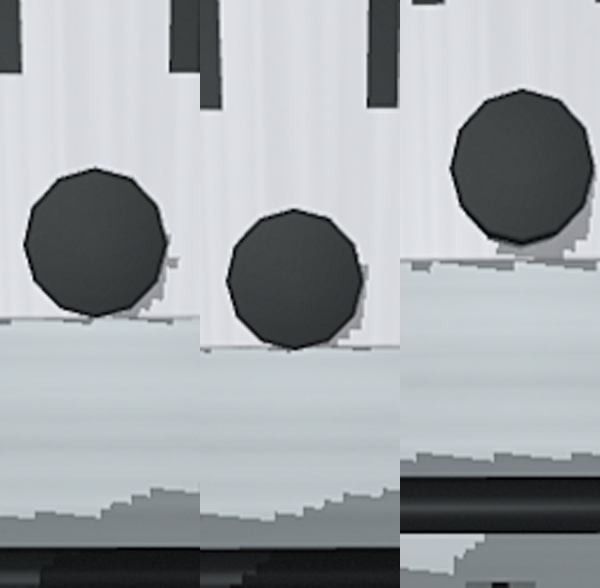

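```bash
python3 - <<'E'
from h import *
for n,b,e,kw,kc in (("w14",547,318,(24,166),243),("w15",548,347,(28,162),279),("w16",477,260,(51,193),167)):
    K,W=camf("wrist",n+".png")
    g=lambda c,r,z:w2case(pix2w(K,W,[[280+c/2.35,r/2.35]],z))[0]
    yb=g(95,b,.077)[1]-5; ye=g(95,e,.061)[1]
    # find z where knob width = 21 mm
    from scipy.optimize import brentq
    z=brentq(lambda z:abs(g(kw[1],kc,z)[0]-g(kw[0],kc,z)[0])-21,.03,.13)
    print(n,"bar",yb.round(1),"block front",ye.round(1),"diff",(ye-yb).round(1),"knob rim z",round(z,4))
E
```

```text
w14 bar 56.9 block front 100.2 diff 43.3 knob rim z 0.085
w15 bar 61.9 block front 100.3 diff 38.4 knob rim z 0.0798
w16 bar 59.7 block front 100.1 diff 40.4 knob rim z 0.0807
```

arm_command --moves '[-0.02,0,0,0,0,0,1,-0.03,0,0,0,0,0,1,-0.03,-0.01,0,0,0,0,1,-0.02,-0.03,0,0,0,0,1,0,-0.03,0,0,0,0,1,0,0,0,0,0,0,1,0,0,0,0,0,0,1]'

```text
clock: 18.88
eef_pos: [0.5179, -0.0541, 0.338]
tool_rot: [-0.039, 0.712, 0.049, 0.7]
ft_force: [-0.1, 0.9, -0.4]
grip_width: 0.0002
```

```bash
python3 - <<'E'
from h import *
o,im=snap("wrist","w17.png")
tip()
cv2.imwrite("pics/w17c.png",cv2.resize(im[0:250,160:480],None,fx=2.4,fy=2.4,interpolation=cv2.INTER_CUBIC))
E
```

```text
tip case [[ -5.07 -38.99 179.69]] fy -0.1 f [ 0.7 -0.1  0.2]
```

View pics/w17c.png

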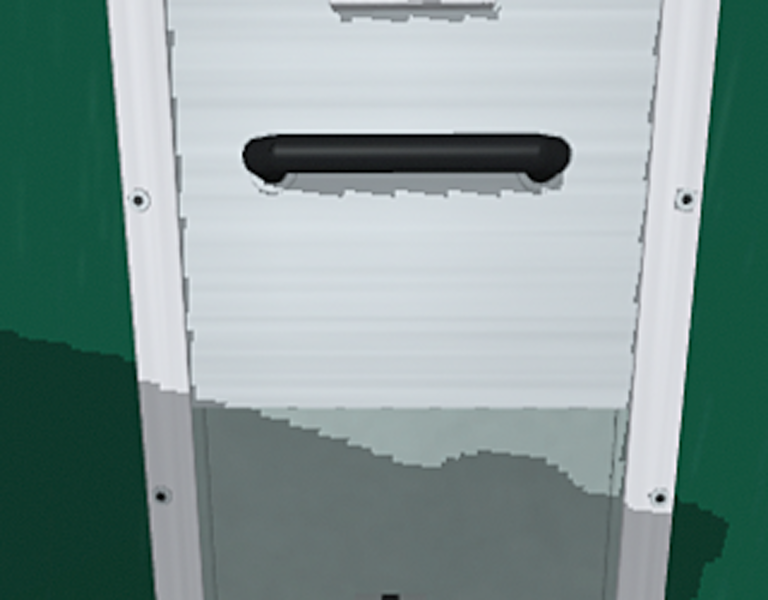

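```bash
python3 - <<'E'
from h import *
K,W=camf("wrist","w17.png")
g=lambda c,r,z:w2case(pix2w(K,W,[[160+c/2.4,r/2.4]],z))[0]
print("bar",g(408,152,.079)[1],"block",g(415,8,.061)[1], "trailing edge",g(410,408,.05)[1])
E
```

```text
bar 59.411562417026246 block 98.51276272166356 trailing edge -13.154412623874967
```

```bash
python3 - <<'E'
from h import *
print(bot.job_done()); print(bot.get_obs()["clock"])
E
```

```text
the job is handed in; nothing more can be done
None
the job is handed in; nothing more can be done
```

The larger adapter is in the empty recess and the hatch is shut with the plunger dropped. I handed the job in at about 19 s, with the arm clear of everything.

**Adapter:** I took the one farther left, at world (0.49, -0.365) m. Once during lowering the vertical contact force reached about 19 N; I backed off 1 mm and let the adapter drop the last 2–3 mm. A close wrist picture showed it lying flat and centred in the recess, with both small adapters still in theirs.

**Hatch:** I pushed it from behind the bar with closed fingers.
- **Force:** it took 2–4 N sliding, about 8 N lifting the plunger and up to 14 N at the end. There, 3 N more push moved it only 0.15 mm, so I stopped.
- **Plunger and seal:** the knob dropped about 5 mm and stayed down.
- **After letting go:** the hatch came back about 2 mm and then held, with the bar at y ≈ 59.5 mm in two later pictures.

**What disagreed:**
- The wrist camera's calibration changed by about 1 mm during the job, and it put the recess 2 mm farther along y than the top camera. I placed the adapter by its position relative to the recess in the pictures instead.
- The finger opening read 16 mm on the 20 mm adapter; I did not find out why, but the grip held.
- The plunger and seal positions are estimated from pictures only.

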